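Swing the hook over its foot, hang the crimp gauges, press the lamp bar

ROBOT

A 6-joint arm with a two-finger parallel gripper is mounted at the origin on the work surface. World frame = base frame: x ahead of the robot, y to its left, z up, the work surface at z = 0. Lengths are in m, angles in rad, forces in N, time in s.
With the tool pointing down it reaches from about 0.225 to 0.875 m from the base axis. Payload 3.4 kg.
Tool frame: the origin (TCP) lies between the finger pads; the fingertips stand 11 mm ahead of it and the grasp point (between the pads) lies 8 mm behind it; z points along the fingers, y is the direction in which the jaws open and shut (so a half turn about z gives the same grasp; the last joint's range is limited). The gripper opens to 85 mm and grips with 20 to 120 N. Pads are 22 mm wide; open, the fingers measure 114 mm over their backs; the gripper's body (76 mm by 85 mm) begins 54 mm behind the grasp point. The pads swing forward as they close: fully open they stand 13 mm farther back than shut.
Start: joints at [1.11, 0.276, 1.505, -0, 1.361, -0.121], TCP at [0.192, 0.542, 0.242] pointing down, gripper open.
Joint ranges: [-2.89, 2.89], [-0.75, 2.08], [0.22, 2.7], [-1.18, 4.32], [0.11, 2.71], [-2.7, 2.7]. Speed limits (rad/s): [2.57, 2.57, 3.14, 3.14, 3.14, 3.14].

INTERFACE

Orientations are given as a unit quaternion [w, x, y, z].
In Python, from rig import manip gives the robot as it stands. The module is installed in compiled form; this text tells all that it offers.
- The arm moves only by the tool move_arm, never from a script. Its argument "series" is a list that holds one entry, the list of rows, each a list of 7 numbers: the shift along the world's x, y, z in m, then the turn, a rotation vector about the world's x, y, z in rad, then the finger opening in m, from 0 to 0.0854. A call has 1 to 20 rows; each row shifts and turns the commanded pose from where the row before left it; what a row does not reach is not made up. A row lasts 1/12 s, in which the tool goes at most 41.7 mm and 7.16 degrees, less where a joint would pass 70% of its speed; a pose out of reach is approached as far as the arm can. A call with a gripper value outside its range is refused whole. The fingers move at their own pace and stop on an object; "newtons" is the grip in N (left out, the last holds). Time passes only in rows, so rows that do not move let the fingers close. It gives the time, the measured TCP pose, the force and the opening at its end, in the units of the state.
- manip.get_state(): the state, without advancing time (a new reading comes with each control period).
- manip.get_image(name): name is "scene" or "top" or "wrist"; returns a dict with "color" (400x640x3 uint8, red, green, blue), "fx", "fy", "cx", "cy" (pixels), "R" (3x3) and "t" (3): a world point X has camera coordinates R X + t; the wrist camera has in their place "tool_from_camera" (4x4, takes a point from camera to tool coordinates, whose origin is the TCP and whose axes are the flange's). Camera axes: x right, y down, z forward; pixel columns grow to the right and rows downward; lengths in m; the calibration is good to about 2 mm. The wrist camera is an equidistant fisheye: a pixel r from the principal point sees the ray r / f radians off the axis. A picture is of the moment at which its call begins: read the wrist's pose just before it. There is no depth.
- manip.sign_off(): hands the job in, once; it reports no verdict.
The state is a dict: "clock": time; "qpos": joint angles; "qd": joint speeds; "effort": joint torques, N m; "position": TCP position; "ee_rot": TCP orientation; "contact_force": force on the tool from outside, world axes, zero at the start; "moment": the same for the moment, N m; "width": finger opening in m.
Only numpy, scipy, OpenCV 4.12 (cv2) and the standard library are available. Lean on these libraries where they do the work, as an engineer would, in place of code of your own. Each camera call takes 0.05 s, during which the arm holds its last target.

TASK

Set up the cap inspection station: first turn the swivel hook until its arm points straight along its stand's long foot, and only then hang every crimp gauge standing on the bench on that arm by its bail, behind the upturned tip. When all hang there, press the lamp box's long bar switch near its middle so that it goes fully down and level, let it spring back, and leave all gauges hanging there, at most swaying gently, the hook pointing along the foot, and the bottle, cup, crown cap and probe undisturbed.

Things in the scene. Friction and masses are not known exactly. Their poses are not given: they have to be found in the camera images.
- stand: Hook stand, fixed to the bench: dark steel foot, a bar 250 x 56 mm, 12 mm high, and a post of radius 9 mm rising from it to the hook. Origin on the bench on the post's axis; z up; x points along the long part of the foot, which reaches 205 mm from the post that way and only 45 mm the other way. Which way it points varies.
- hook_axis (a point): Swivel hook: a level steel arm, 10 x 10 mm in section, turning on the post. This point: on the post's axis, 200 mm above the bench, level with the arm's top face; z up, x along the arm to its tip. Brass hub on the axis: radius 14 mm, 15 mm higher than the arm. Arm's top is flat from 14 to 171 mm out; its end, 171 to 179 mm out, turns up 14 mm above the arm's top. The space above the arm is free.
- hook (a joint): Angle of the hook about the vertical, rad: 0 when the arm points exactly along the long foot (stand's x), positive counter-clockwise seen from above. Starts between 0.8 and 2.0. Stiff enough to stay where it is left: it takes about 0.12 N m, under 1 N near the tip. Turns freely within +-2.8.
- hook_tip (a point): Point at the upturned end of the hook, 175 mm out from the post's axis, at the height of the arm's top face.
- lamp_box: Cream enamel lamp box, 140 x 220 mm, 86 mm high, fixed to the bench. Origin under its centre on the bench, z up, y along its 220 mm width; the bar switch lies along y on its top, 43 mm to the -x side of the centre.
- bar_top (a point): Centre of the top face of the bar switch, a black bar 180 mm long (along the box's y), 26 mm wide, 14 mm thick; a thin steel line across it marks the middle. The top stands 113 mm above the bench when up.
- bar_travel (a joint): How far the bar is pressed down, m: 0 up, 0.008 fully down at its stop (over 0.006 counts). Sprung: about 2 N to start, 6 N fully down; comes up again when let go.
- bar_rock (a joint): Tilt of the bar along its length, rad: 0 level; a spring of 4 N m/rad levels it, so pressing off the middle tilts it. Under 0.04 counts as level; stops at 0.15.
- bottle: Green glass bottle, radius 31 mm, 200 mm high, standing. Origin under its centre. Leave alone.
- cup: Bone-white ceramic cup, radius 33 mm, 60 mm high. Origin under its centre. Leave alone.
- crown_cap: Tarnished nickel crown cap, 32 mm across, 6.5 mm high. Origin under its centre. Leave alone.
- probe: Steel probe with a wooden handle, 190 mm long, up to 16 mm thick, lying. Origin under the joint of handle and steel, x along it. Leave alone.
- gauge0: Crimp gauge, one of up to four alike, 0.2 kg, 118 mm high, standing. Steel foot 26 (x) x 56 (y) x 22 mm high; on it a closed bail in the y-z plane, 8 mm thick, 56 mm wide, its window 44 mm wide (y), from 22 to 76 mm above the underside; crossbar 6 mm high above that, then a wooden grip tab 12 (x) x 24 (y) mm, from 82 to 118 mm. Origin under the foot, z up. Hangs with the arm along its x; sways long if knocked.
- gauge0_eye (a point): Middle of the underside of gauge0's bail crossbar, 76 mm above its underside: what bears on the arm.
- gauge1: Crimp gauge, one of up to four alike, 0.2 kg, 118 mm high, standing. Steel foot 26 (x) x 56 (y) x 22 mm high; on it a closed bail in the y-z plane, 8 mm thick, 56 mm wide, its window 44 mm wide (y), from 22 to 76 mm above the underside; crossbar 6 mm high above that, then a wooden grip tab 12 (x) x 24 (y) mm, from 82 to 118 mm. Origin under the foot, z up. Hangs with the arm along its x; sways long if knocked.
- gauge1_eye (a point): Middle of the underside of gauge1's bail crossbar, 76 mm above its underside: what bears on the arm.
- gauge2: Crimp gauge, one of up to four alike, 0.2 kg, 118 mm high, standing. Steel foot 26 (x) x 56 (y) x 22 mm high; on it a closed bail in the y-z plane, 8 mm thick, 56 mm wide, its window 44 mm wide (y), from 22 to 76 mm above the underside; crossbar 6 mm high above that, then a wooden grip tab 12 (x) x 24 (y) mm, from 82 to 118 mm. Origin under the foot, z up. Hangs with the arm along its x; sways long if knocked.
- gauge2_eye (a point): Middle of the underside of gauge2's bail crossbar, 76 mm above its underside: what bears on the arm.
- gauge3: Crimp gauge, one of up to four alike, 0.2 kg, 118 mm high, standing. Steel foot 26 (x) x 56 (y) x 22 mm high; on it a closed bail in the y-z plane, 8 mm thick, 56 mm wide, its window 44 mm wide (y), from 22 to 76 mm above the underside; crossbar 6 mm high above that, then a wooden grip tab 12 (x) x 24 (y) mm, from 82 to 118 mm. Origin under the foot, z up. Hangs with the arm along its x; sways long if knocked.
- gauge3_eye (a point): Middle of the underside of gauge3's bail crossbar, 76 mm above its underside: what bears on the arm.

How it is judged:
By the outcome, as a careful person would: the job done as asked, in the order asked, and still so for the second after the job is handed in, with the robot touching nothing.
Of gauge0, gauge1, gauge2, gauge3 only 3 to 4 are there at a start; the rules pass over those that are not, and their reading is None.
At some moment in a run one of gauge0, gauge1, gauge2, gauge3 may be knocked a few centimetres aside while the robot is not near it.
It also fails if it takes over 200 s, if anything falls off the work surface, if the arm or the gripper's body presses on something with over 40 N, if the wrist force passes 120 N, or if a joint passes its speed limit or range.

## Working session

There is one attempt and no reset: what is moved stays moved. The work goes in short steps, Python scripts to look and compute and a tool call to move; the robot and the scene stay as the last step left them, time stands still between calls to the robot, and variables do not carry over. Pictures are saved under pics/ and viewed, and the job is handed in when it is done.

Besides the shell and the picture viewer there is one more tool, called by a JSON object that holds its "method" and its "body", one argument or row to a line. move_arm: Moves the arm, as the interface text tells. Its arguments: {"type":"object","properties":{"series":{"type":"array"},"newtons":{"type":"number"}},"required":["series"]}

```bash
mkdir -p pics; ls
cat > h.py <<'E'
import numpy as np,cv2
from rig import manip
def snap(n,f):
    d=manip.get_image(n); cv2.imwrite('pics/'+f,d['color'][:,:,::-1]); return d
E
python3 - <<'E'
from h import *
s=manip.get_state(); print({k:np.round(v,3) for k,v in s.items()})
for n in ['scene','top','wrist']:
    d=snap(n,n+'0.png'); print({k:np.round(v,4) for k,v in d.items() if k!='color'})
E
```

```text
pics
{'clock': np.float64(0.0), 'qpos': array([ 1.11 ,  0.277,  1.506, -0.   ,  1.361, -0.121]), 'qd': array([-0.001,  0.001,  0.   ,  0.001,  0.001,  0.002]), 'effort': array([-1.000e-03, -4.168e+01, -2.458e+01, -0.000e+00,  1.100e-02,
       -0.000e+00]), 'position': array([0.191, 0.542, 0.241]), 'ee_rot': array([-0.   ,  0.169,  0.986, -0.001]), 'contact_force': array([ 0.001,  0.492, -0.493]), 'moment': array([-0.043,  0.019,  0.01 ]), 'width': np.float64(0.085)}
{'fx': np.float64(426.1443), 'fy': np.float64(426.1443), 'cx': np.float64(320.3397), 'cy': np.float64(197.2801), 'R': array([[ 0.1364,  0.9906, -0.0059],
       [ 0.8353, -0.1182, -0.5369],
       [-0.5326,  0.0683, -0.8436]]), 't': array([-0.1259, -0.4063,  1.6162])}
{'fx': np.float64(439.6817), 'fy': np.float64(439.6817), 'cx': np.float64(319.0273), 'cy': np.float64(198.5242), 'R': array([[ 0.0124, -0.9998, -0.016 ],
       [-0.9818, -0.0091, -0.1899],
       [ 0.1898,  0.0181, -0.9817]]), 't': array([0.0495, 0.6183, 0.937 ])}
{'fx': np.float64(309.7069), 'fy': np.float64(309.7069), 'cx': np.float64(312.3138), 'cy': np.float64(198.4055), 'tool_from_camera': array([[ 1.000e-04, -9.500e-01, -3.124e-01,  7.930e-02],
       [ 1.000e+00, -1.000e-04,  7.000e-04, -3.000e-04],
       [-7.000e-04, -3.124e-01,  9.500e-01, -1.336e-01],
       [ 0.000e+00,  0.000e+00,  0.000e+00,  1.000e+00]])}
```

View pics/scene0.png

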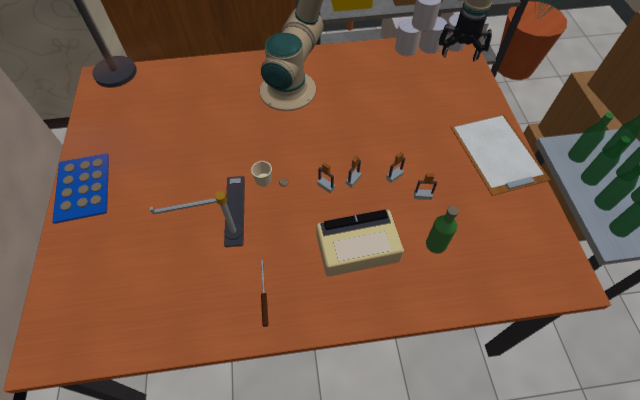

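View pics/top0.png

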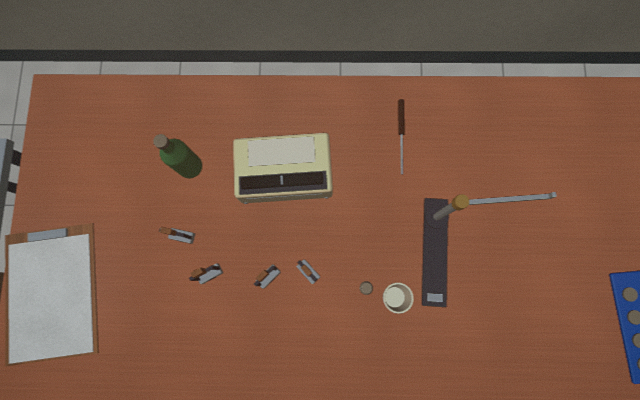

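View pics/wrist0.png

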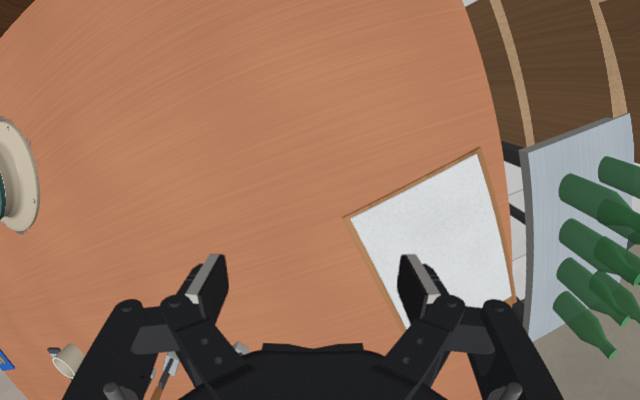

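The scene has four gauges. The long foot points towards the robot and the hook points to −y. I'll zoom in to measure.

```bash
cat >> h.py <<'E'
def crop(d,x0,y0,x1,y1,k,f):
    c=cv2.resize(d['color'][y0:y1,x0:x1,::-1],None,fx=k,fy=k,interpolation=cv2.INTER_CUBIC); cv2.imwrite('pics/'+f,c)
def cast(d,u,v,z):
    r=np.array([(u-d['cx'])/d['fx'],(v-d['cy'])/d['fy'],1.]); r=d['R'].T@r; c=-d['R'].T@d['t']
    return c+r*(z-c[2])/r[2]
def proj(d,X):
    p=d['R']@np.asarray(X,float)+d['t']; return np.array([d['fx']*p[0]/p[2]+d['cx'],d['fy']*p[1]/p[2]+d['cy']])
def wcast(d,s,u,v,z):
    x,y=u-d['cx'],v-d['cy']; r=np.hypot(x,y); th=r/d['fx']
    ray=np.array([np.sin(th)*x/r,np.sin(th)*y/r,np.cos(th)])
    T=d['tool_from_camera']; q=s['ee_rot']
    from scipy.spatial.transform import Rotation as Ro
    R=Ro.from_quat([q[1],q[2],q[3],q[0]]).as_matrix()
    o=R@T[:3,3]+s['position']; w=R@T[:3,:3]@ray
    return o+w*(z-o[2])/w[2]
E
python3 - <<'E'
from h import *
d=manip.get_image('top'); e=manip.get_image('scene')
crop(d,150,210,350,310,4,'t1.png'); crop(d,360,180,560,320,4,'t2.png'); crop(e,300,140,500,280,4,'s1.png')
E
```

```text
(no output)
```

View pics/t1.png

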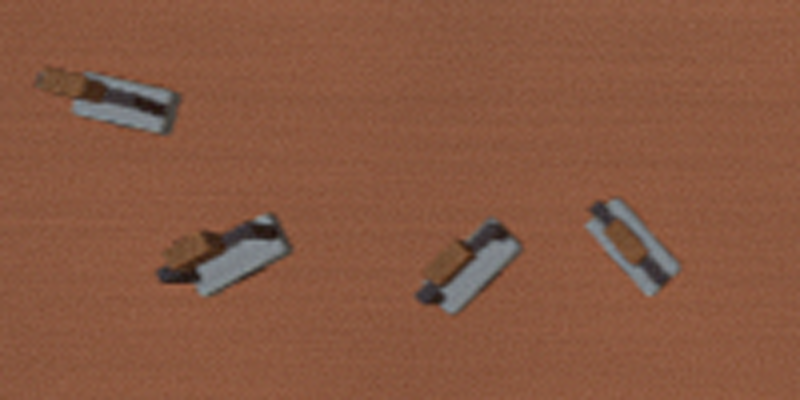

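View pics/t2.png

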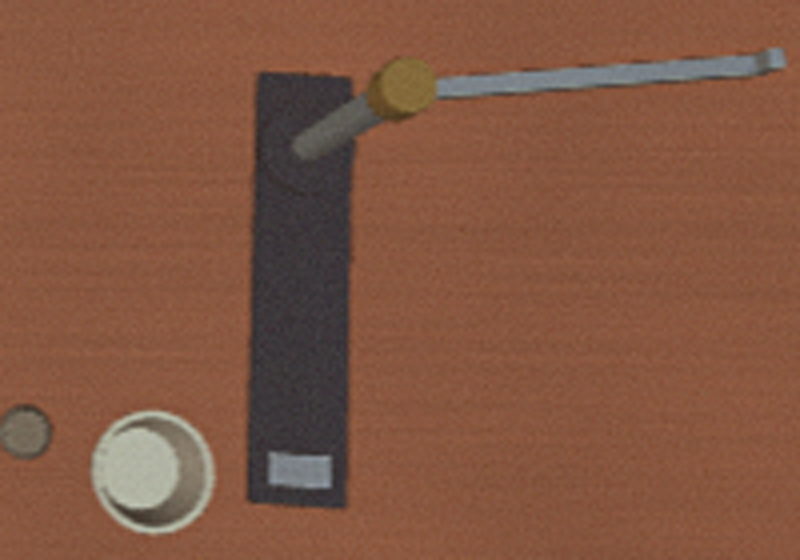

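View pics/s1.png

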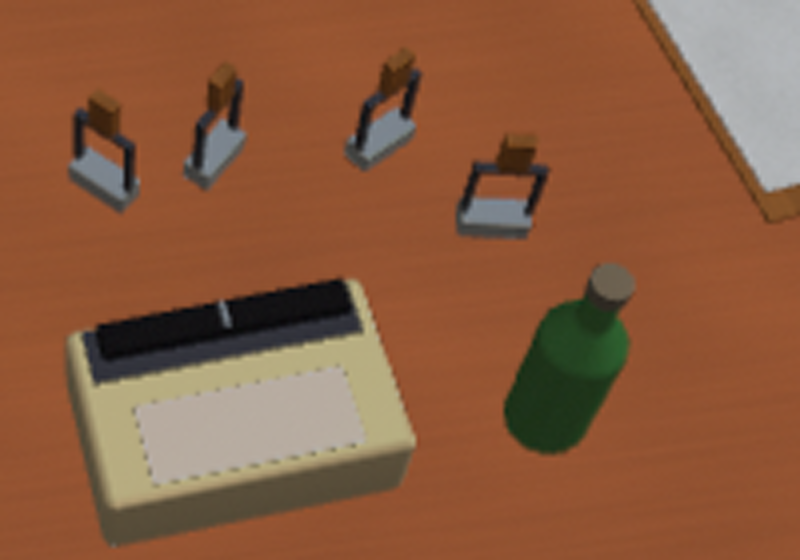

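Run:
```python
from h import *
d=manip.get_image('top'); e=manip.get_image('scene')
def T1(u,v): return (u/4+150-.375,v/4+210-.375)
def T2(u,v): return (u/4+360-.375,v/4+180-.375)
def S1(u,v): return (u/4+300-.375,v/4+140-.375)
q=np.array([cast(d,*T2(*p),0.012) for p in [(260,73),(351,77),(346,507),(248,501)]]); print(q.round(4)[:,:2])
far=(q[0]+q[1])/2; near=(q[2]+q[3])/2; ax=(near-far)/np.linalg.norm(near-far); print('len',np.linalg.norm(near-far),'w',np.linalg.norm(q[0]-q[1]),np.linalg.norm(q[2]-q[3]),'yaw',np.arctan2(ax[1],ax[0])); print('post',far+ax*.045, near-ax*.205)
print('hub',cast(d,*T2(408,84),.215),'tip',cast(d,*T2(778,57),.214),'armmid', cast(d,*T2(440,88),.2),cast(d,*T2(755,68),.2))
print('scene hub',cast(e,220.5,197.5,.215),'tip',cast(e,153,208.5,.214))
print('scene foot', [cast(e,*p,.012)[:2].round(3) for p in [(229,177.5),(244.5,177),(244,244),(225,244)]])
for n,z,tool,src,P in [('A',.022,T1,d,[(85,72),(178,95),(165,133),(73,112)]),('B',.022,T1,d,[(270,214),(290,248),(205,296)]),('C',.022,T1,d,[(492,218),(522,244),(455,313)]),('D',.022,T1,d,[(618,200),(679,268),(653,295),(588,224)])]:
    Q=np.array([cast(src,*tool(*p),z)[:2] for p in P]); print(n,Q.round(3).tolist())
    c=Q.mean(0) if len(Q)==4 else (Q[0]+Q[2])/2
    print('  c',c.round(4),[np.linalg.norm(Q[i]-Q[i-1]).round(3) for i in range(len(Q))],np.degrees([np.arctan2(*(Q[i]-Q[i-1])[::-1]) for i in range(len(Q))]).round(1))
hsv=cv2.cvtColor(d['color'],cv2.COLOR_RGB2HSV)
B=[cast(d,*p,.113)[:2].round(4) for p in [(239.5,175),(326,172),(327,188),(240,191),(281.5,181)]]; print('bar top',B)
print('bar scene',[cast(e,*S1(*p),.113)[:2].round(4) for p in [(96,327),(347,280),(355,310),(103,360),(224,314)]])
print('bottle',cast(d,161,142,.2),cast(e,453,211,.2)); print('cup',cast(d,398,298,.06))
```

```text
[[ 0.6308 -0.193 ]
 [ 0.6289 -0.2466]
 [ 0.3814 -0.2331]
 [ 0.384  -0.1781]]
len 0.24754326284122455 w 0.053564116086371405 0.055108528202566044 yaw 3.0843447888575035
post [ 0.58494615 -0.2172141   0.012     ] [ 0.58739886 -0.21735466  0.012     ]
hub [ 0.58615685 -0.21694782  0.215     ] tip [ 0.60101189 -0.39240999  0.214     ] armmid [ 0.58720836 -0.23684752  0.2       ] [ 0.59842849 -0.38826446  0.2       ]
scene hub [ 0.59491035 -0.21444401  0.215     ] tip [ 0.60361374 -0.38592003  0.214     ]
scene foot [array([ 0.385, -0.226]), array([ 0.39 , -0.176]), array([ 0.633, -0.187]), array([ 0.625, -0.243])]
A [[0.553, 0.402], [0.54, 0.347], [0.517, 0.353], [0.529, 0.408]]
  c [0.5347 0.3774] [np.float64(0.024), np.float64(0.057), np.float64(0.023), np.float64(0.056)] [ -12.6 -103.1  164.6   78. ]
B [[0.472, 0.289], [0.453, 0.277], [0.425, 0.324]]
  c [0.4484 0.3064] [np.float64(0.058), np.float64(0.023), np.float64(0.055)] [ -36.5 -146.7  120.3]
C [[0.471, 0.161], [0.456, 0.144], [0.417, 0.181]]
  c [0.4441 0.171 ] [np.float64(0.057), np.float64(0.023), np.float64(0.054)] [ -19.8 -129.4  136.6]
D [[0.482, 0.089], [0.444, 0.054], [0.429, 0.068], [0.468, 0.106]]
  c [0.4557 0.0795] [np.float64(0.022), np.float64(0.052), np.float64(0.021), np.float64(0.055)] [ -50.8 -137.   136.3   43.8]
bar top [array([0.6579, 0.2286]), array([0.6661, 0.0408]), array([0.6307, 0.0384]), array([0.6224, 0.2259]), array([0.6453, 0.1369])]
bar scene [array([0.6457, 0.0481]), array([0.6329, 0.2283]), array([0.6575, 0.2285]), array([0.672 , 0.0492]), array([0.6479, 0.1377])]
bottle [0.70298968 0.37163021 0.2       ] [0.71013025 0.37461735 0.2       ]
cup [ 0.39993009 -0.1174821   0.06      ]
```

Run:
```python
from h import *
d=manip.get_image('top')
crop(d,220,120,345,210,6,'t3.png')
```

```text
(no output)
```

View pics/t3.png

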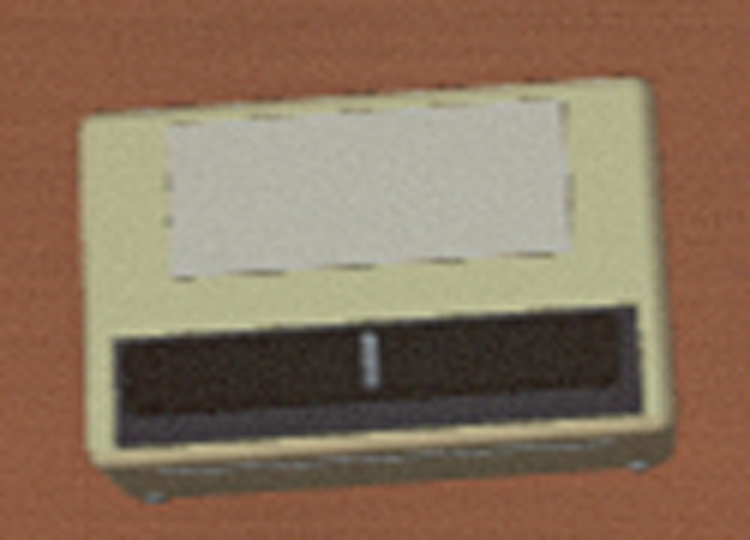

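{"method": "move_arm", "body": {
  "series": [
    [[0.0145, -0.032, 0.002, 0, 0, -0.041, 0.05], [0.0145, -0.032, 0.002, 0, 0, -0.041, 0.05], [0.0145, -0.032, 0.002, 0, 0, -0.041, 0.05], [0.0145, -0.032, 0.002, 0, 0, -0.041, 0.05], [0.0145, -0.032, 0.002, 0, 0, -0.041, 0.05], [0.0145, -0.032, 0.002, 0, 0, -0.041, 0.05], [0.0145, -0.032, 0.002, 0, 0, -0.041, 0.05], [0.0145, -0.032, 0.002, 0, 0, -0.041, 0.05], [0.0145, -0.032, 0.002, 0, 0, -0.041, 0.05], [0.0145, -0.032, 0.002, 0, 0, -0.041, 0.05], [0.0145, -0.032, 0.002, 0, 0, -0.041, 0.05], [0.0145, -0.032, 0.002, 0, 0, -0.041, 0.05], [0.0145, -0.032, 0.002, 0, 0, -0.041, 0.05], [0.0145, -0.032, 0.002, 0, 0, -0.041, 0.05], [0.0145, -0.032, 0.002, 0, 0, -0.041, 0.05], [0.0145, -0.032, 0.002, 0, 0, -0.041, 0.05], [0.0145, -0.032, 0.002, 0, 0, -0.041, 0.05], [0.0145, -0.032, 0.002, 0, 0, -0.041, 0.05], [0.0145, -0.032, 0.002, 0, 0, -0.041, 0.05], [0.0145, -0.032, 0.002, 0, 0, -0.041, 0.05]]
  ]
}}

```text
clock: 2.07
position: [0.482, -0.0996, 0.2826]
ee_rot: [0.0, 0.549, 0.836, 0.0]
contact_force: [0.6, 0.4, -0.4]
width: 0.0499
```

{"method": "move_arm", "body": {
  "series": [
    [[0.0116, -0.0262, 0, 0, 0, -0.0325, 0.05], [0.0116, -0.0262, 0, 0, 0, -0.0325, 0.05], [0.0116, -0.0262, 0, 0, 0, -0.0325, 0.05], [0.0116, -0.0262, 0, 0, 0, -0.0325, 0.05], [0.0116, -0.0262, 0, 0, 0, -0.0325, 0.05], [0.0116, -0.0262, 0, 0, 0, -0.0325, 0.05], [0.0116, -0.0262, 0, 0, 0, -0.0325, 0.05], [0.0116, -0.0262, 0, 0, 0, -0.0325, 0.05], [0.0116, -0.0262, 0, 0, 0, -0.0325, 0.05], [0.0116, -0.0262, 0, 0, 0, -0.0325, 0.05], [0, 0, 0, 0, 0, 0, 0.05], [0, 0, 0, 0, 0, 0, 0.05]]
  ]
}}

```text
clock: 3.07
position: [0.5977, -0.3611, 0.281]
ee_rot: [-0.001, 0.677, 0.736, 0.0]
contact_force: [-0.2, -0.3, -1.2]
width: 0.0502
```

Run:
```python
from h import *
s=manip.get_state(); print(s['position'],s['ee_rot'])
d=snap('wrist','w1.png'); e=manip.get_image('top'); crop(e,380,130,580,260,4,'t4.png')
```

```text
[ 0.59770825 -0.36111662  0.28100538] [-8.20685415e-04  6.76562341e-01  7.36384902e-01  1.37342167e-05]
```

View pics/w1.png

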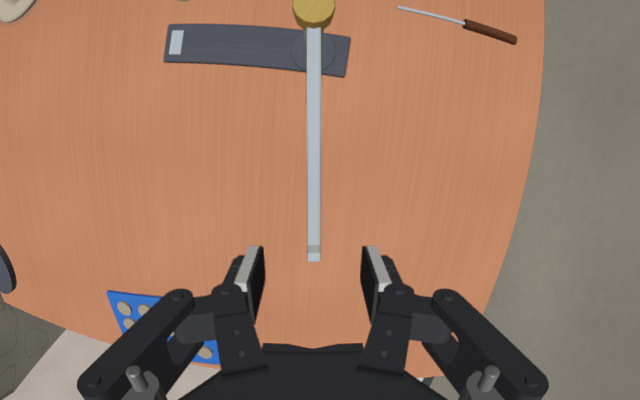

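The arm lies centred between the jaws, with the hub at (314,10) and the tip at (314,253). I'll check the radius and the foot axis in this view.

Run:
```python
from h import *
s=manip.get_state()
d=manip.get_image('wrist')
print('hub',wcast(d,s,314,8,.215),'tip',wcast(d,s,314,250,.214),'armtopstart',wcast(d,s,314,28,.2))
Q=[wcast(d,s,*p,.012)[:2] for p in [(167,25),(164,60),(345,76),(350,37)]]; print(np.round(Q,4))
f=(Q[2]+Q[3])/2;n=(Q[0]+Q[1])/2;print(np.arctan2(*(n-f)[::-1]),np.linalg.norm(n-f))
```

```text
hub [ 0.58683794 -0.21830915  0.215     ] tip [ 0.60145245 -0.38512109  0.214     ] armtopstart [ 0.58781674 -0.22860822  0.2       ]
[[ 0.3822 -0.1789]
 [ 0.3826 -0.2297]
 [ 0.6301 -0.2437]
 [ 0.6319 -0.1909]]
3.0894178976472375 0.2489417139230414
```

{"method": "move_arm", "body": {
  "series": [
    [[0, 0, -0.02, 0, 0, 0, 0.05], [0, 0, -0.02, 0, 0, 0, 0.05], [0, 0, -0.02, 0, 0, 0, 0.05], [0, 0, -0.018, 0, 0, 0, 0.05], [0, 0, -0.01, 0, 0, 0, 0.05], [0, 0, -0.006, 0, 0, 0, 0.05], [0, 0, 0, 0, 0, 0, 0.04], [0, 0, 0, 0, 0, 0, 0.02], [0, 0, 0, 0, 0, 0, 0.005], [0, 0, 0, 0, 0, 0, 0.005], [0, 0, 0, 0, 0, 0, 0.005], [0, 0, 0, 0, 0, 0, 0.005]]
  ],
  "newtons": 20
}}

```text
clock: 4.22
position: [0.5983, -0.3602, 0.1899]
ee_rot: [0.001, 0.676, 0.737, 0.0]
contact_force: [1.7, -0.5, 5.1]
width: 0.0094
```

Run:
```python
import numpy as np
c=np.array([.5865,-.2175]);p=np.array([.5983,-.3602])-c;r=np.hypot(*p);a=np.arctan2(p[1],p[0]);print(r,a)
L=np.linspace(a,3.087-2*np.pi,21);P=np.c_[r*np.cos(L),r*np.sin(L)];P=P.round(4);print(L[1]-L[0],(P[-1]+c))
for q in np.diff(P,axis=0): print(f"[{q[0]:.4f}, {q[1]:.4f}, 0, 0, 0, {L[1]-L[0]:.4f}, 0.005],",end=' ')
```

```text
0.14318704550342537 -1.4882930718527267
-0.08539461176634289 [ 0.4435 -0.2097]
[-0.0122, -0.0005, 0, 0, 0, -0.0854, 0.005], [-0.0122, 0.0006, 0, 0, 0, -0.0854, 0.005], [-0.0121, 0.0016, 0, 0, 0, -0.0854, 0.005], [-0.0120, 0.0026, 0, 0, 0, -0.0854, 0.005], [-0.0117, 0.0036, 0, 0, 0, -0.0854, 0.005], [-0.0113, 0.0046, 0, 0, 0, -0.0854, 0.005], [-0.0109, 0.0056, 0, 0, 0, -0.0854, 0.005], [-0.0103, 0.0065, 0, 0, 0, -0.0854, 0.005], [-0.0098, 0.0073, 0, 0, 0, -0.0854, 0.005], [-0.0091, 0.0081, 0, 0, 0, -0.0854, 0.005], [-0.0084, 0.0089, 0, 0, 0, -0.0854, 0.005], [-0.0076, 0.0096, 0, 0, 0, -0.0854, 0.005], [-0.0068, 0.0102, 0, 0, 0, -0.0854, 0.005], [-0.0058, 0.0107, 0, 0, 0, -0.0854, 0.005], [-0.0050, 0.0112, 0, 0, 0, -0.0854, 0.005], [-0.0039, 0.0116, 0, 0, 0, -0.0854, 0.005], [-0.0030, 0.0118, 0, 0, 0, -0.0854, 0.005], [-0.0019, 0.0121, 0, 0, 0, -0.0854, 0.005], [-0.0009, 0.0122, 0, 0, 0, -0.0854, 0.005], [0.0001, 0.0122, 0, 0, 0, -0.0854, 0.005],
```

{"method": "move_arm", "body": {
  "series": [
    [[-0.0122, -0.0005, 0, 0, 0, -0.0854, 0.005], [-0.0122, 0.0006, 0, 0, 0, -0.0854, 0.005], [-0.0121, 0.0016, 0, 0, 0, -0.0854, 0.005], [-0.012, 0.0026, 0, 0, 0, -0.0854, 0.005], [-0.0117, 0.0036, 0, 0, 0, -0.0854, 0.005], [-0.0113, 0.0046, 0, 0, 0, -0.0854, 0.005], [-0.0109, 0.0056, 0, 0, 0, -0.0854, 0.005], [-0.0103, 0.0065, 0, 0, 0, -0.0854, 0.005], [-0.0098, 0.0073, 0, 0, 0, -0.0854, 0.005], [-0.0091, 0.0081, 0, 0, 0, -0.0854, 0.005]]
  ]
}}

```text
clock: 5.05
position: [0.4864, -0.3204, 0.1899]
ee_rot: [0.002, 0.921, 0.389, 0.001]
contact_force: [1.2, 0.9, 5.4]
width: 0.009
```

{"method": "move_arm", "body": {
  "series": [
    [[-0.0084, 0.0089, 0, 0, 0, -0.0854, 0.005], [-0.0076, 0.0096, 0, 0, 0, -0.0854, 0.005], [-0.0068, 0.0102, 0, 0, 0, -0.0854, 0.005], [-0.0058, 0.0107, 0, 0, 0, -0.0854, 0.005], [-0.005, 0.0112, 0, 0, 0, -0.0854, 0.005], [-0.0039, 0.0116, 0, 0, 0, -0.0854, 0.005], [-0.003, 0.0118, 0, 0, 0, -0.0854, 0.005], [-0.0019, 0.0121, 0, 0, 0, -0.0854, 0.005], [-0.0009, 0.0122, 0, 0, 0, -0.0854, 0.005], [0.0001, 0.0122, 0, 0, 0, -0.0854, 0.005], [0, 0, 0, 0, 0, 0, 0.005], [0, 0, 0, 0, 0, 0, 0.005]]
  ]
}}

```text
clock: 6.05
position: [0.443, -0.2094, 0.1898]
ee_rot: [0.001, 1.0, -0.025, 0.001]
contact_force: [-0.8, -0.2, 6.7]
width: 0.0091
```

Run:
```python
from h import *
s=manip.get_state(); print(s['position'],s['ee_rot'],s['width'],s['contact_force'],s['moment']); p=s['position'][:2]-[.5865,-.2175]; print(np.hypot(*p),np.arctan2(p[1],p[0]),'tooly',2*np.arctan2(s['ee_rot'][2],s['ee_rot'][1])-np.pi/2)
d=snap('wrist','w2.png'); e=manip.get_image('top'); crop(e,360,150,520,320,3,'t5.png')
```

```text
[ 0.443008   -0.20936166  0.1898298 ] [ 9.90567245e-04  9.99677645e-01 -2.53593509e-02  7.26571425e-04] 0.009076010162841054 [-0.77312487 -0.20635929  6.66604644] [ 0.02408199  0.28980655 -0.10623587]
0.14372259962524447 3.0849370473220667 tooly -1.6215205045432732
```

View pics/w2.png

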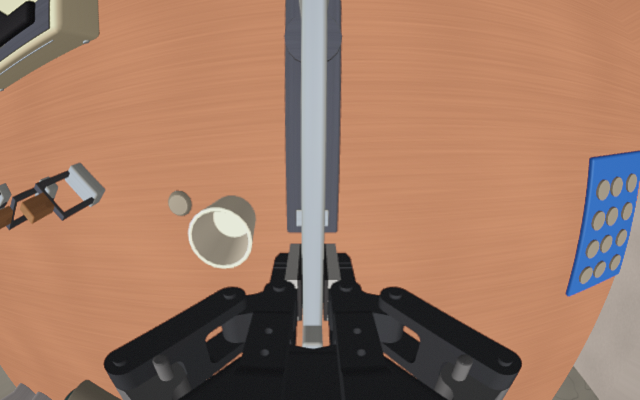

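View pics/t5.png

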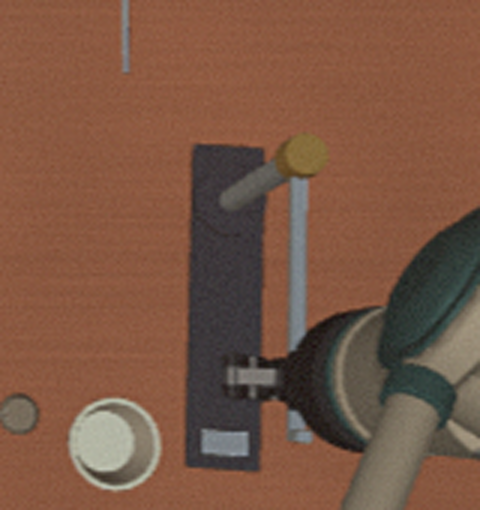

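The arm now lies along the foot. I'll release and rise, then verify from above.

{"method": "move_arm", "body": {
  "series": [
    [[0, 0, 0, 0, 0, 0, 0.02], [0, 0, 0, 0, 0, 0, 0.04], [0, 0, 0, 0, 0, 0, 0.05], [0, 0, 0, 0, 0, 0, 0.05], [0, 0, 0.01, 0, 0, 0, 0.05], [0, 0, 0.02, 0, 0, 0, 0.05], [0, 0, 0.03, 0, 0, 0, 0.05], [0, 0, 0.03, 0, 0, 0, 0.05], [-0.02, 0, 0.02, 0, 0, 0, 0.05], [-0.02, 0, 0.01, 0, 0, 0, 0.05], [-0.02, 0, 0, 0, 0, 0, 0.05], [0, 0, 0, 0, 0, 0, 0.05], [0, 0, 0, 0, 0, 0, 0.05]]
  ]
}}

```text
clock: 7.23
position: [0.3826, -0.2094, 0.3092]
ee_rot: [0.0, 1.0, -0.026, 0.001]
contact_force: [0.1, 0.6, -0.3]
width: 0.05
```

Run:
```python
from h import *
s=manip.get_state(); print(s['position'],s['ee_rot'],s['width'])
d=manip.get_image('wrist'); cv2.imwrite('pics/w3.png',cv2.resize(d['color'][0:260,160:480,::-1],None,fx=2.4,fy=2.2))
cv2.imwrite('pics/w3b.png',d['color'][:,:,::-1])
```

```text
[ 0.38261833 -0.20938585  0.30922039] [ 4.59153652e-04  9.99656504e-01 -2.61899493e-02  8.65376552e-04] 0.0500339454106696
```

View pics/w3b.png

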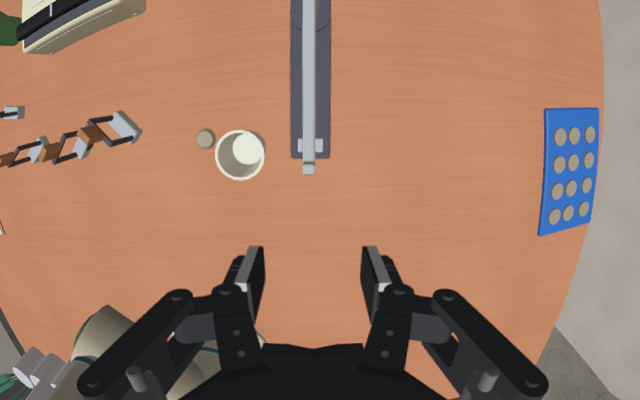

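```bash
cat > ang.py <<'E'
from h import *
s=manip.get_state(); d=manip.get_image('wrist')
im=d['color'].astype(int); g=im.mean(2); sat=im.max(2)-im.min(2)
L=[];R=[];A=[];B=[]
for v in range(30,130,4):
    dark=np.where((sat[v,270:350]<30)&(g[v,270:350]<110))[0]+270
    arm=np.where((sat[v,270:350]<40)&(g[v,270:350]>135))[0]+270
    if len(dark)<4 or len(arm)<4: continue
    L.append(wcast(d,s,dark.min()-.5,v,.012));R.append(wcast(d,s,dark.max()+.5,v,.012))
    A.append(wcast(d,s,arm.min()-.5,v,.2));B.append(wcast(d,s,arm.max()+.5,v,.2))
def yaw(P):
    P=np.array(P)[:,:2]; l=cv2.fitLine(P.astype(np.float32),cv2.DIST_HUBER,0,.01,.01).ravel(); 
    v=l[:2]; v=v if v[0]<0 else -v; return np.arctan2(v[1],v[0])%(2*np.pi), l[2:]
for n,P in zip('L R A B'.split(),[L,R,A,B]): print(n,len(P),yaw(P))
m=(np.array(A)+np.array(B))/2; f=(np.array(L)+np.array(R))/2
print('arm',yaw(m),'foot',yaw(f))
for P in(m,f):
    a,c=yaw(P); print('y offset of axis at x=.5865:',c[1]+np.tan(a)*(.5865-c[0]))
E
python3 ang.py
```

```text
L 25 (np.float32(3.0857656), array([ 0.4786598 , -0.18489945], dtype=float32))
R 25 (np.float32(3.078442), array([ 0.49703294, -0.23992567], dtype=float32))
A 25 (np.float32(3.1008997), array([ 0.48332164, -0.20695083], dtype=float32))
B 25 (np.float32(3.0903065), array([ 0.4783387 , -0.21645564], dtype=float32))
arm (np.float32(3.0956745), array([ 0.4773829 , -0.21155728], dtype=float32)) foot (np.float32(3.084165), array([ 0.47722995, -0.21170229], dtype=float32))
y offset of axis at x=.5865: -0.21657126
y offset of axis at x=.5865: -0.2179843
```

The hook is within about 0.01 rad of the foot. Next is gauge D, the nearest one.

{"method": "move_arm", "body": {
  "series": [
    [[0.0036, 0.0145, -0.003, 0, 0, 0.119, 0.05], [0.0036, 0.0145, -0.003, 0, 0, 0.119, 0.05], [0.0036, 0.0145, -0.003, 0, 0, 0.119, 0.05], [0.0036, 0.0145, -0.003, 0, 0, 0.119, 0.05], [0.0036, 0.0145, -0.003, 0, 0, 0.119, 0.05], [0.0036, 0.0145, -0.003, 0, 0, 0.119, 0.05], [0.0036, 0.0145, -0.003, 0, 0, 0.119, 0.05], [0.0036, 0.0145, -0.003, 0, 0, 0.119, 0.05], [0.0036, 0.0145, -0.003, 0, 0, 0.119, 0.05], [0.0036, 0.0145, -0.003, 0, 0, 0.119, 0.05], [0.0036, 0.0145, -0.003, 0, 0, 0.119, 0.05], [0.0036, 0.0145, -0.003, 0, 0, 0.119, 0.05], [0.0036, 0.0145, -0.003, 0, 0, 0.119, 0.05], [0.0036, 0.0145, -0.003, 0, 0, 0.119, 0.05], [0.0036, 0.0145, -0.003, 0, 0, 0.119, 0.05], [0.0036, 0.0145, -0.003, 0, 0, 0.119, 0.05], [0.0036, 0.0145, -0.003, 0, 0, 0.119, 0.05], [0.0036, 0.0145, -0.003, 0, 0, 0.119, 0.05], [0.0036, 0.0145, -0.003, 0, 0, 0.119, 0.05], [0.0036, 0.0145, -0.003, 0, 0, 0.119, 0.05]]
  ]
}}

```text
clock: 9.0
position: [0.4557, 0.0821, 0.2475]
ee_rot: [-0.001, 0.392, 0.92, -0.0]
contact_force: [-0.3, -0.2, 0.2]
width: 0.0497
```

```bash
cat > look.py <<'E'
from h import *
import sys
s=manip.get_state(); q=s['ee_rot']; print(s['clock'],s['position'],'tooly deg',np.degrees(2*np.arctan2(q[2],q[1]))-90,s['width'])
d=snap('wrist',sys.argv[1]+'w.png'); e=snap('top',sys.argv[1]+'t.png')
E
python3 look.py d1
```

```text
9.0 [0.45568988 0.08205102 0.24752655] tooly deg 43.81452894037517 0.04968684882794382
```

View pics/d1w.png

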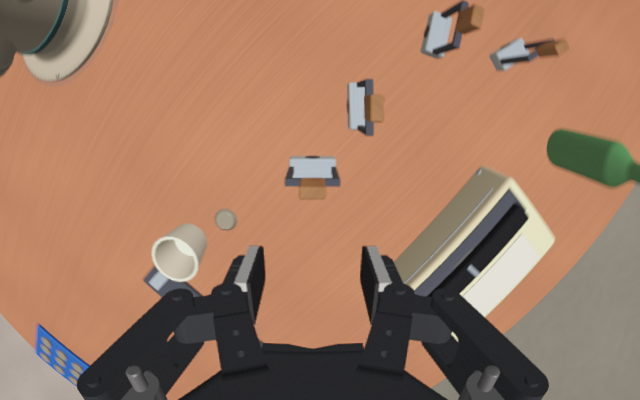

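View pics/d1t.png

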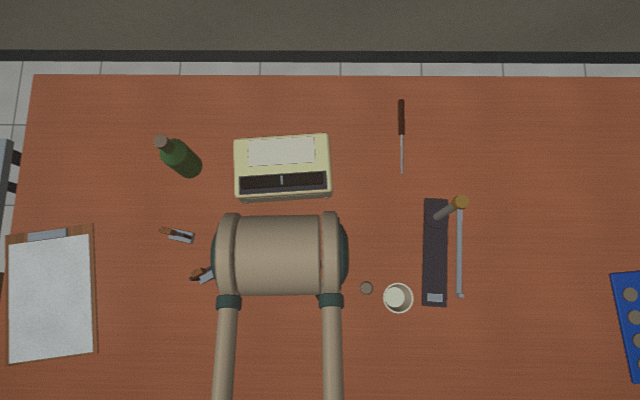

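```bash
cat > wc.py <<'E'
from h import *
import sys
s=manip.get_state(); d=manip.get_image('wrist'); a=[float(x) for x in sys.argv[1:]]
for u,v,z in zip(a[::3],a[1::3],a[2::3]): print(u,v,z,wcast(d,s,u,v,z).round(4))
E
python3 wc.py 312 194 .118 312 181 .082 291 157 .022 334 157 .022
python3 - <<'E'
from h import *
d=cv2.imread('pics/d1w.png'); cv2.imwrite('pics/d1z.png',cv2.resize(d[140:210,260:370],None,fx=7,fy=7,interpolation=cv2.INTER_CUBIC))
E
```

```text
312.0 194.0 0.118 [0.4574 0.0808 0.118 ]
312.0 181.0 0.082 [0.4557 0.0826 0.082 ]
291.0 157.0 0.022 [0.4286 0.0752 0.022 ]
334.0 157.0 0.022 [0.4652 0.1101 0.022 ]
```

View pics/d1z.png

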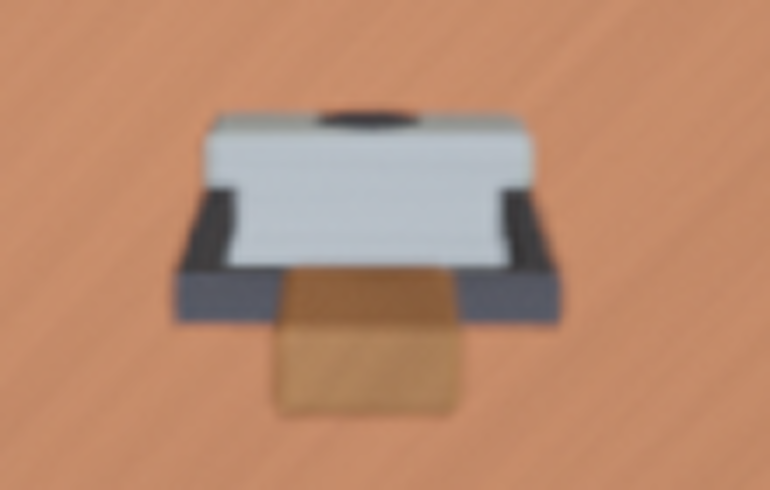

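{"method": "move_arm", "body": {
  "series": [
    [[0.001, -0.001, -0.03, 0, 0, 0, 0.05], [0, 0, -0.03, 0, 0, 0, 0.05], [0, 0, -0.03, 0, 0, 0, 0.05], [0, 0, -0.03, 0, 0, 0, 0.05], [0, 0, -0.015, 0, 0, 0, 0.05], [0, 0, -0.0085, 0, 0, 0, 0.05], [0, 0, -0.004, 0, 0, 0, 0.05], [0, 0, 0, 0, 0, 0, 0.04], [0, 0, 0, 0, 0, 0, 0.03], [0, 0, 0, 0, 0, 0, 0.022], [0, 0, 0, 0, 0, 0, 0.015], [0, 0, 0, 0, 0, 0, 0.015], [0, 0, 0, 0, 0, 0, 0.015]]
  ],
  "newtons": 40
}}

```text
clock: 10.23
position: [0.4569, 0.0795, 0.102]
ee_rot: [0.001, 0.395, 0.919, 0.0]
contact_force: [-0.6, -0.9, 6.2]
width: 0.0232
```

{"method": "move_arm", "body": {
  "series": [
    [[0, 0, 0.01, 0, 0, 0, 0.015], [0, 0, 0.025, 0, 0, 0, 0.015], [0, 0, 0.03, 0, 0, 0, 0.015], [-0.003, -0.007, 0.03, 0, 0, 0.03, 0.015], [-0.006, -0.014, 0.03, 0, 0, 0.05, 0.015], [-0.008, -0.019, 0.02, 0, 0, 0.055, 0.015], [-0.008, -0.019, 0.01, 0, 0, 0.055, 0.015], [-0.008, -0.019, 0, 0, 0, 0.055, 0.015], [-0.008, -0.019, 0, 0, 0, 0.055, 0.015], [-0.008, -0.019, 0, 0, 0, 0.055, 0.015], [-0.008, -0.019, 0, 0, 0, 0.055, 0.015], [-0.008, -0.019, 0, 0, 0, 0.055, 0.015], [-0.008, -0.019, 0, 0, 0, 0.055, 0.015], [-0.008, -0.019, 0, 0, 0, 0.055, 0.015], [-0.008, -0.019, 0, 0, 0, 0.055, 0.015], [-0.008, -0.019, 0, 0, 0, 0.055, 0.015], [-0.008, -0.019, 0, 0, 0, 0.055, 0.015], [-0.007, -0.017, 0, 0, 0, 0.014, 0.015], [0, 0, 0, 0, 0, 0, 0.015], [0, 0, 0, 0, 0, 0, 0.015]]
  ]
}}

```text
clock: 11.9
position: [0.3434, -0.1863, 0.2554]
ee_rot: [-0.0, 0.031, 1.0, 0.001]
contact_force: [-0.1, -0.3, -4.0]
width: 0.0237
```

```bash
python3 look.py d2
python3 - <<'E'
from h import *
e=manip.get_image('scene'); crop(e,130,140,300,260,4,'d2s.png')
E
```

```text
11.9 [ 0.34337387 -0.18633078  0.25538382] tooly deg 86.48504345073184 0.023709469425919415
```

View pics/d2w.png

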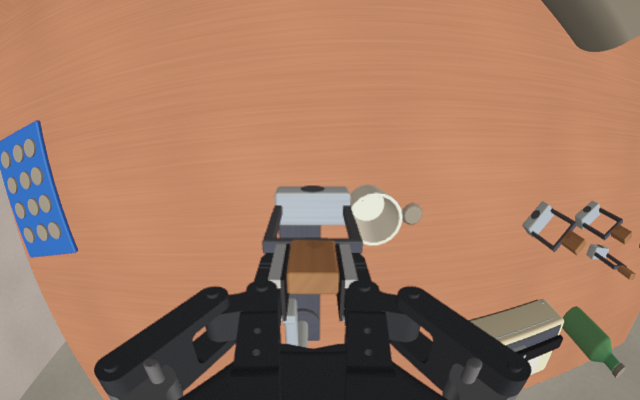

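View pics/d2s.png

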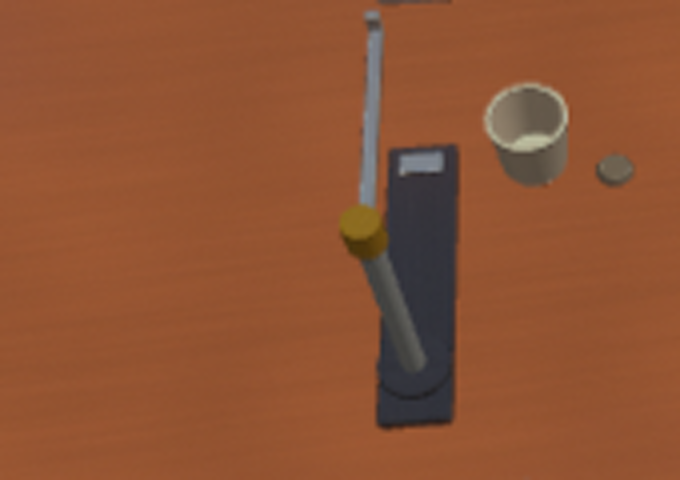

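{"method": "move_arm", "body": {
  "series": [
    [[0, -0.008, 0, 0, 0, 0.005, 0.015], [0, -0.0106, 0.001, 0, 0, 0.005, 0.015], [0, 0, 0, 0, 0, 0, 0.015], [0.008, -0.0004, 0, 0, 0, 0, 0.015], [0.015, -0.0008, 0, 0, 0, 0, 0.015], [0.015, -0.0008, 0, 0, 0, 0, 0.015], [0.015, -0.0008, 0, 0, 0, 0, 0.015], [0.015, -0.0008, 0, 0, 0, 0, 0.015], [0.015, -0.0008, 0, 0, 0, 0, 0.015], [0.015, -0.0008, 0, 0, 0, 0, 0.015], [0.015, -0.0008, 0, 0, 0, 0, 0.015]]
  ]
}}

```text
clock: 12.97
position: [0.4589, -0.2107, 0.2565]
ee_rot: [-0.0, 0.024, 1.0, 0.0]
contact_force: [0.3, -1.1, -2.8]
width: 0.0232
```

```bash
python3 look.py d3
python3 - <<'E'
from h import *
e=manip.get_image('scene'); crop(e,150,120,300,240,5,'d3s.png')
E
```

```text
12.9667 [ 0.45891755 -0.21071782  0.25648264] tooly deg 87.25083213200537 0.02320001765028107
```

View pics/d3w.png

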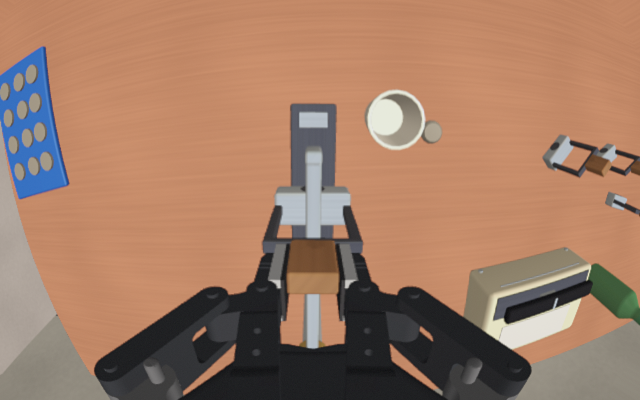

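View pics/d3s.png

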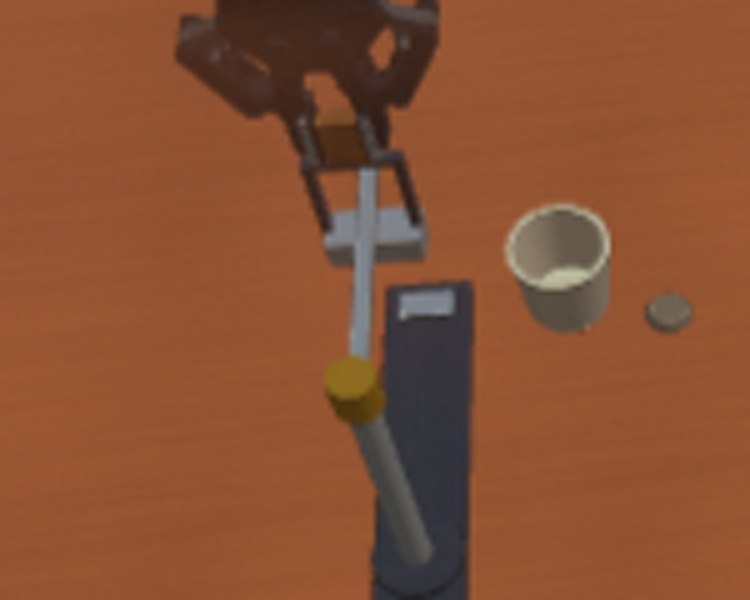

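The arm is through the window. I'll go further in and lower.

{"method": "move_arm", "body": {
  "series": [
    [[0.0147, -0.0008, 0, 0, 0, 0, 0.015], [0.0147, -0.0008, 0, 0, 0, 0, 0.015], [0.0147, -0.0008, 0, 0, 0, 0, 0.015], [0.0147, -0.0008, 0, 0, 0, 0, 0.015], [0.0147, -0.0008, 0, 0, 0, 0, 0.015], [0.0142, -0.0007, 0, 0, 0, 0, 0.015], [0, 0, 0, 0, 0, 0, 0.015], [0, 0, -0.008, 0, 0, 0, 0.015], [0, 0, -0.008, 0, 0, 0, 0.015], [0, 0, -0.006, 0, 0, 0, 0.015], [0, 0, -0.004, 0, 0, 0, 0.015], [0, 0, -0.002, 0, 0, 0, 0.015], [0, 0, -0.001, 0, 0, 0, 0.015], [0, 0, 0, 0, 0, 0, 0.015]]
  ]
}}

```text
clock: 14.28
position: [0.5443, -0.2157, 0.2277]
ee_rot: [-0.0, 0.024, 1.0, 0.0]
contact_force: [0.6, -0.1, -3.2]
width: 0.0233
```

{"method": "move_arm", "body": {
  "series": [
    [[0, 0, -0.001, 0, 0, 0, 0.015], [0, 0, -0.001, 0, 0, 0, 0.015], [0, 0, 0, 0, 0, 0, 0.015]]
  ]
}}

```text
clock: 14.53
position: [0.5448, -0.2158, 0.2261]
ee_rot: [0.0, 0.024, 1.0, -0.0]
contact_force: [-0.7, 0.1, -2.8]
width: 0.0234
```

{"method": "move_arm", "body": {
  "series": [
    [[0, 0, -0.001, 0, 0, 0, 0.015], [0, 0, -0.001, 0, 0, 0, 0.015], [0, 0, 0, 0, 0, 0, 0.015]]
  ]
}}

```text
clock: 14.78
position: [0.5448, -0.2158, 0.2259]
ee_rot: [0.001, 0.024, 1.0, -0.001]
contact_force: [-2.8, 1.1, 6.7]
width: 0.0231
```

{"method": "move_arm", "body": {
  "series": [
    [[0, 0, 0.0012, 0, 0, 0, 0.015], [0, 0, 0, 0, 0, 0, 0.022], [0, 0, 0, 0, 0, 0, 0.026], [0, 0, 0, 0, 0, 0, 0.032], [0, 0, 0, 0, 0, 0, 0.04], [0, 0, 0, 0, 0, 0, 0.05], [0, 0, 0.005, 0, 0, 0, 0.05], [0, 0, 0.015, 0, 0, 0, 0.05], [0, 0, 0.02, 0, 0, 0, 0.05], [0, 0, 0.02, 0, 0, 0, 0.05], [0, 0, 0.02, 0, 0, 0, 0.05]]
  ]
}}

```text
clock: 15.7
position: [0.5445, -0.2156, 0.3061]
ee_rot: [-0.0, 0.024, 1.0, 0.0]
contact_force: [1.0, -0.6, -0.3]
width: 0.0502
```

```bash
python3 look.py d4
python3 - <<'E'
from h import *
e=manip.get_image('scene'); crop(e,150,120,300,240,5,'d4s.png')
E
```

```text
15.7 [ 0.54451489 -0.21564231  0.30608116] tooly deg 87.20176482486204 0.05018479652039541
```

View pics/d4w.png

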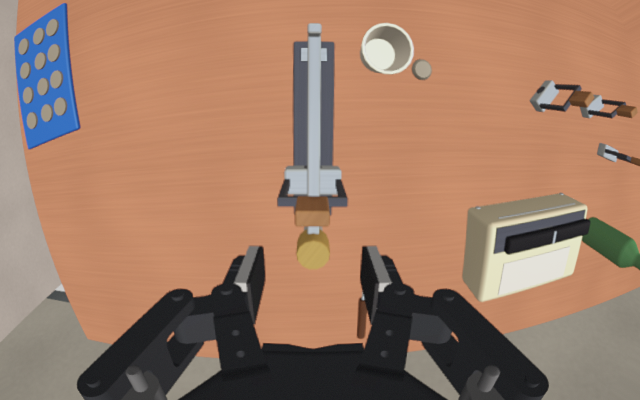

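View pics/d4s.png

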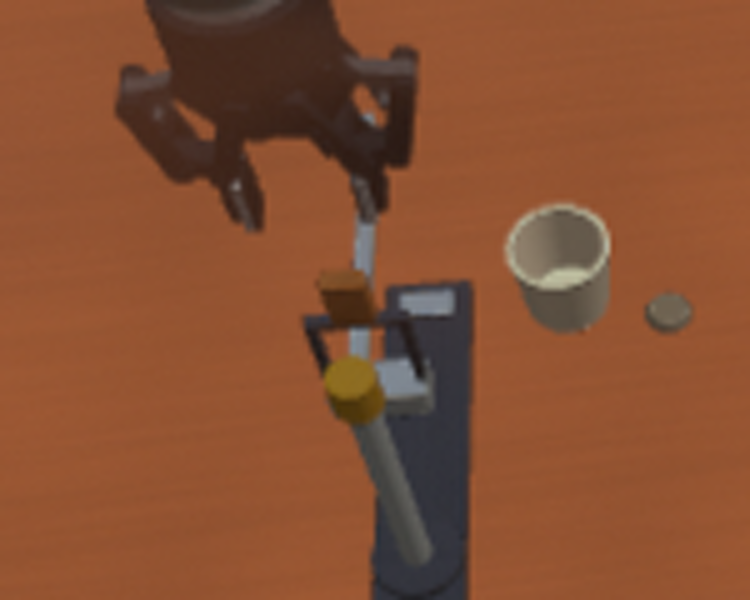

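View pics/d4t.png

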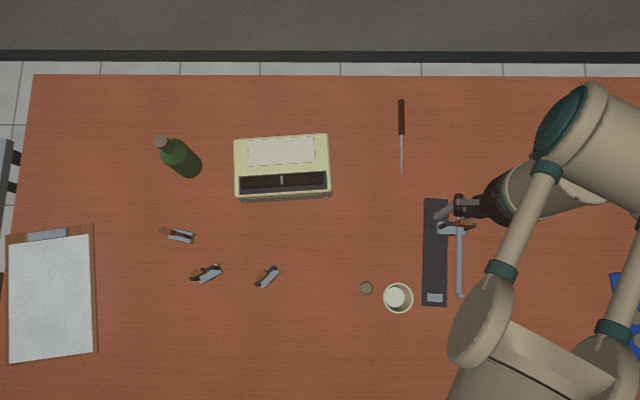

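{"method": "move_arm", "body": {
  "series": [
    [[-0.0072, 0.0276, -0.004, 0, 0, 0.0616, 0.05], [-0.0072, 0.0276, -0.004, 0, 0, 0.0616, 0.05], [-0.0072, 0.0276, -0.004, 0, 0, 0.0616, 0.05], [-0.0072, 0.0276, -0.004, 0, 0, 0.0616, 0.05], [-0.0072, 0.0276, -0.004, 0, 0, 0.0616, 0.05], [-0.0072, 0.0276, -0.004, 0, 0, 0.0616, 0.05], [-0.0072, 0.0276, -0.004, 0, 0, 0.0616, 0.05], [-0.0072, 0.0276, -0.004, 0, 0, 0.0616, 0.05], [-0.0072, 0.0276, -0.004, 0, 0, 0.0616, 0.05], [-0.0072, 0.0276, -0.004, 0, 0, 0.0616, 0.05], [-0.0072, 0.0276, -0.004, 0, 0, 0.0616, 0.05], [-0.0072, 0.0276, -0.004, 0, 0, 0.0616, 0.05], [-0.0072, 0.0276, -0.004, 0, 0, 0.0616, 0.05], [-0.0072, 0.0276, -0.004, 0, 0, 0.0616, 0.05], [0, 0, 0, 0, 0, 0, 0.05]]
  ]
}}

```text
clock: 17.1
position: [0.4409, 0.1745, 0.247]
ee_rot: [-0.002, -0.398, 0.917, 0.002]
contact_force: [-0.4, -0.1, 0.3]
width: 0.05
```

```bash
python3 look.py c1
```

```text
17.1 [0.44086299 0.17452758 0.2470442 ] tooly deg 136.95385663501597 0.050030949430782554
```

View pics/c1w.png

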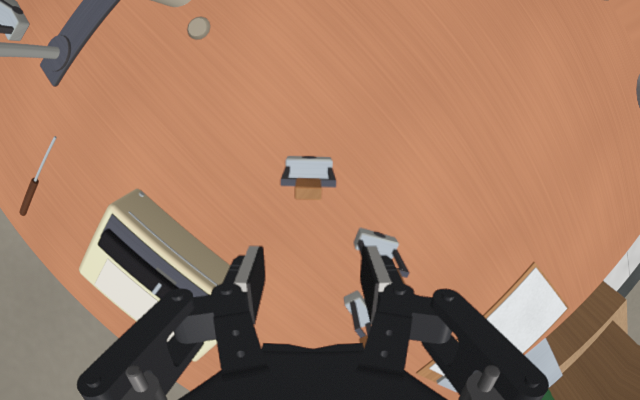

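```bash
python3 wc.py 308 193 .118; sed -n 1,1p h.py
```

```text
308.0 193.0 0.118 [0.4469 0.1691 0.118 ]
import numpy as np,cv2
```

{"method": "move_arm", "body": {
  "series": [
    [[0.003, -0.0025, -0.03, 0, 0, 0, 0.05], [0.002, -0.002, -0.03, 0, 0, 0, 0.05], [0, 0, -0.03, 0, 0, 0, 0.05], [0, 0, -0.03, 0, 0, 0, 0.05], [0, 0, -0.015, 0, 0, 0, 0.05], [0, 0, -0.008, 0, 0, 0, 0.05], [0, 0, -0.004, 0, 0, 0, 0.05], [0, 0, 0, 0, 0, 0, 0.04], [0, 0, 0, 0, 0, 0, 0.03], [0, 0, 0, 0, 0, 0, 0.022], [0, 0, 0, 0, 0, 0, 0.015], [0, 0, 0, 0, 0, 0, 0.015], [0, 0, 0, 0, 0, 0, 0.015]]
  ]
}}

```text
clock: 18.33
position: [0.4491, 0.1663, 0.1025]
ee_rot: [0.001, -0.396, 0.918, -0.0]
contact_force: [-0.0, 0.3, -0.2]
width: 0.0226
```

{"method": "move_arm", "body": {
  "series": [
    [[0, 0, 0.01, 0, 0, 0, 0.015], [0, 0, 0.025, 0, 0, 0, 0.015], [0, 0, 0.03, 0, 0, 0, 0.015], [-0.003, -0.011, 0.03, 0, 0, -0.03, 0.015], [-0.006, -0.02, 0.03, 0, 0, -0.05, 0.015], [-0.007, -0.0235, 0.02, 0, 0, -0.0545, 0.015], [-0.007, -0.0235, 0.0085, 0, 0, -0.0545, 0.015], [-0.007, -0.0235, 0, 0, 0, -0.0545, 0.015], [-0.007, -0.0235, 0, 0, 0, -0.0545, 0.015], [-0.007, -0.0235, 0, 0, 0, -0.0545, 0.015], [-0.007, -0.0235, 0, 0, 0, -0.0545, 0.015], [-0.007, -0.0235, 0, 0, 0, -0.0545, 0.015], [-0.007, -0.0235, 0, 0, 0, -0.0545, 0.015], [-0.007, -0.0235, 0, 0, 0, -0.0545, 0.015], [-0.007, -0.0235, 0, 0, 0, -0.0545, 0.015], [-0.007, -0.0235, 0, 0, 0, -0.0545, 0.015], [-0.007, -0.0235, 0, 0, 0, -0.0545, 0.015], [-0.007, -0.0235, 0, 0, 0, -0.0545, 0.015], [-0.007, -0.0235, 0, 0, 0, -0.0545, 0.015], [-0.005, -0.011, 0, 0, 0, -0.023, 0.015]]
  ]
}}

```text
clock: 20.0
position: [0.3362, -0.2073, 0.2557]
ee_rot: [0.0, 0.028, 1.0, -0.001]
contact_force: [0.4, 0.7, -1.9]
width: 0.023
```

{"method": "move_arm", "body": {
  "series": [
    [[0, 0, 0, 0, 0, 0, 0.015], [0, 0, 0, 0, 0, 0, 0.015]]
  ]
}}

```text
clock: 20.17
position: [0.3365, -0.2047, 0.2554]
ee_rot: [-0.0, 0.027, 1.0, 0.0]
contact_force: [0.2, 0.5, -1.3]
width: 0.0232
```

```bash
python3 look.py c2
```

```text
20.1667 [ 0.33647707 -0.20474611  0.25543099] tooly deg 86.92661445297074 0.023243509231144
```

View pics/c2w.png

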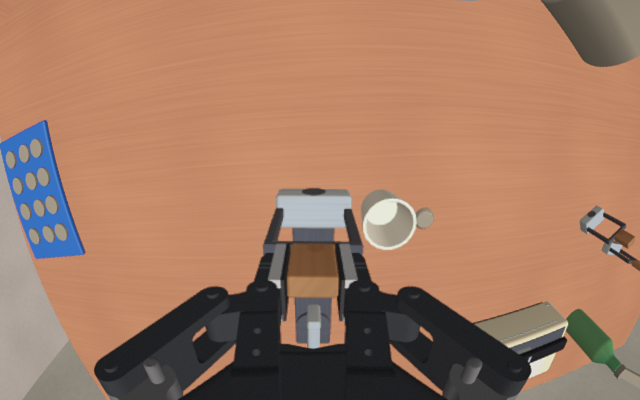

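{"method": "move_arm", "body": {
  "series": [
    [[0.008, -0.0004, 0.001, 0, 0, 0, 0.015], [0.0155, -0.0008, 0, 0, 0, 0, 0.015], [0.0155, -0.0008, 0, 0, 0, 0, 0.015], [0.0155, -0.0008, 0, 0, 0, 0, 0.015], [0.0155, -0.0008, 0, 0, 0, 0, 0.015], [0.0155, -0.0008, 0, 0, 0, 0, 0.015], [0.0155, -0.0008, 0, 0, 0, 0, 0.015], [0.0155, -0.0008, 0, 0, 0, 0, 0.015], [0.0155, -0.0008, 0, 0, 0, 0, 0.015], [0.0155, -0.0008, 0, 0, 0, 0, 0.015], [0.0155, -0.0008, 0, 0, 0, 0, 0.015], [0.0091, -0.0004, 0, 0, 0, 0, 0.015], [0, 0, 0, 0, 0, 0, 0.015], [0, 0, -0.008, 0, 0, 0, 0.015], [0, 0, -0.008, 0, 0, 0, 0.015], [0, 0, -0.006, 0, 0, 0, 0.015], [0, 0, -0.004, 0, 0, 0, 0.015], [0, 0, -0.002, 0, 0, 0, 0.015], [0, 0, -0.001, 0, 0, 0, 0.015], [0, 0, 0, 0, 0, 0, 0.015]]
  ]
}}

```text
clock: 21.93
position: [0.5086, -0.2136, 0.2275]
ee_rot: [-0.0, 0.026, 1.0, 0.0]
contact_force: [-0.1, -0.1, -2.5]
width: 0.0233
```

{"method": "move_arm", "body": {
  "series": [
    [[0, 0, -0.001, 0, 0, 0, 0.015], [0, 0, 0, 0, 0, 0, 0.015]]
  ]
}}

```text
clock: 22.1
position: [0.5089, -0.2137, 0.2268]
ee_rot: [0.0, 0.026, 1.0, -0.0]
contact_force: [0.0, 0.2, -2.1]
width: 0.0229
```

{"method": "move_arm", "body": {
  "series": [
    [[0, 0, -0.001, 0, 0, 0, 0.015], [0, 0, 0, 0, 0, 0, 0.015]]
  ]
}}

```text
clock: 22.27
position: [0.5091, -0.2137, 0.2263]
ee_rot: [0.0, 0.026, 1.0, -0.0]
contact_force: [-0.5, 1.0, 2.2]
width: 0.0232
```

Contact made. Releasing.

{"method": "move_arm", "body": {
  "series": [
    [[0, 0, 0, 0, 0, 0, 0.022], [0, 0, 0, 0, 0, 0, 0.026], [0, 0, 0, 0, 0, 0, 0.032], [0, 0, 0, 0, 0, 0, 0.04], [0, 0, 0, 0, 0, 0, 0.05], [0, 0, 0.005, 0, 0, 0, 0.05], [0, 0, 0.015, 0, 0, 0, 0.05], [0, 0, 0.02, 0, 0, 0, 0.05], [0, 0, 0.02, 0, 0, 0, 0.05], [0, 0, 0.02, 0, 0, 0, 0.05]]
  ]
}}

```text
clock: 23.1
position: [0.5088, -0.2135, 0.3066]
ee_rot: [-0.0, 0.026, 1.0, 0.0]
contact_force: [0.3, 0.2, 0.4]
width: 0.0497
```

```bash
python3 look.py c3
```

```text
23.1 [ 0.50879241 -0.21349794  0.30661942] tooly deg 86.9970666674335 0.04971179671707889
```

View pics/c3w.png

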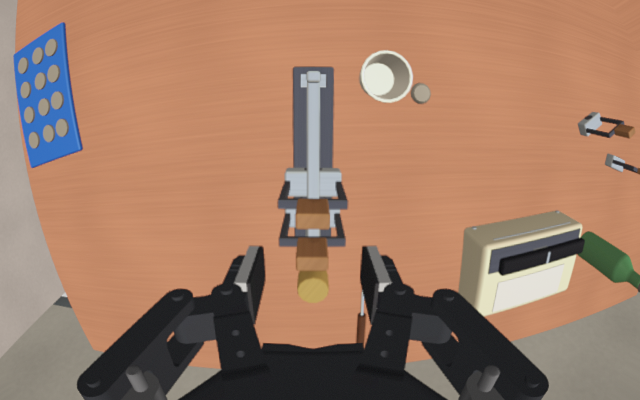

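View pics/c3t.png

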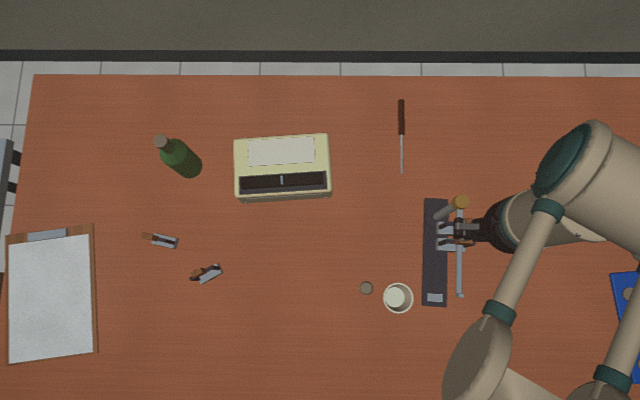

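Two hang, B is unchanged, and gauge A was knocked from top pixel (178,236) to (161,241). B is next.

{"method": "move_arm", "body": {
  "series": [
    [[-0.0029, 0.026, -0.0028, 0, 0, 0.029, 0.05], [-0.0029, 0.026, -0.0028, 0, 0, 0.029, 0.05], [-0.0029, 0.026, -0.0028, 0, 0, 0.029, 0.05], [-0.0029, 0.026, -0.0028, 0, 0, 0.029, 0.05], [-0.0029, 0.026, -0.0028, 0, 0, 0.029, 0.05], [-0.0029, 0.026, -0.0028, 0, 0, 0.029, 0.05], [-0.0029, 0.026, -0.0028, 0, 0, 0.029, 0.05], [-0.0029, 0.026, -0.0028, 0, 0, 0.029, 0.05], [-0.0029, 0.026, -0.0028, 0, 0, 0.029, 0.05], [-0.0029, 0.026, -0.0028, 0, 0, 0.029, 0.05], [-0.0029, 0.026, -0.0028, 0, 0, 0.029, 0.05], [-0.0029, 0.026, -0.0028, 0, 0, 0.029, 0.05], [-0.0029, 0.026, -0.0028, 0, 0, 0.029, 0.05], [-0.0029, 0.026, -0.0028, 0, 0, 0.029, 0.05], [-0.0029, 0.026, -0.0028, 0, 0, 0.029, 0.05], [-0.0029, 0.026, -0.0028, 0, 0, 0.029, 0.05], [-0.0029, 0.026, -0.0028, 0, 0, 0.029, 0.05], [-0.0029, 0.026, -0.0028, 0, 0, 0.029, 0.05], [-0.0029, 0.026, -0.0028, 0, 0, 0.029, 0.05], [-0.0029, 0.026, -0.0028, 0, 0, 0.029, 0.05]]
  ]
}}

```text
clock: 24.87
position: [0.4501, 0.3075, 0.2486]
ee_rot: [-0.001, -0.262, 0.965, -0.0]
contact_force: [-0.5, -0.1, 0.4]
width: 0.0502
```

{"method": "move_arm", "body": {
  "series": [
    [[0, 0, 0, 0, 0, 0, 0.05], [0, 0, 0, 0, 0, 0, 0.05]]
  ]
}}

```text
clock: 25.03
position: [0.4501, 0.3071, 0.2484]
ee_rot: [-0.001, -0.262, 0.965, -0.0]
contact_force: [1.2, -0.9, -0.3]
width: 0.0501
```

```bash
python3 look.py b1
```

```text
25.0333 [0.45011128 0.30711359 0.24840798] tooly deg 120.35522492583902 0.05007215736831536
```

View pics/b1w.png

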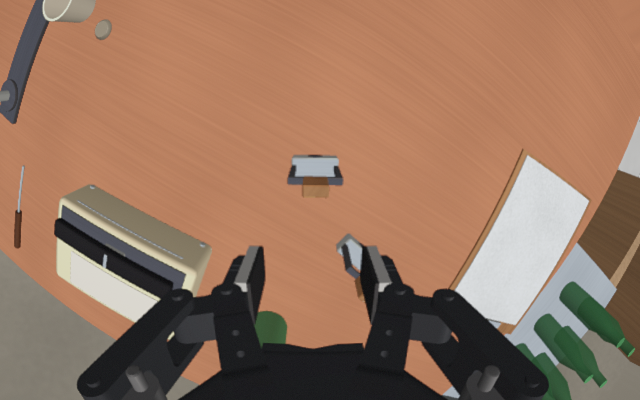

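```bash
python3 wc.py 315.5 191 .118 346 241 .022
python3 - <<'E'
from h import *
d={}
e=manip.get_image('top'); im=cv2.imread('pics/c3t.png'); cv2.imwrite('pics/c3z.png',cv2.resize(im[225:260,130:195],None,fx=12,fy=12,interpolation=cv2.INTER_CUBIC)); print(cast(e,163,241,.022))
E
```

```text
315.5 191.0 0.118 [0.4498 0.3076 0.118 ]
346.0 241.0 0.022 [0.5127 0.3914 0.022 ]
[0.52111847 0.41829647 0.022     ]
```

View pics/c3z.png

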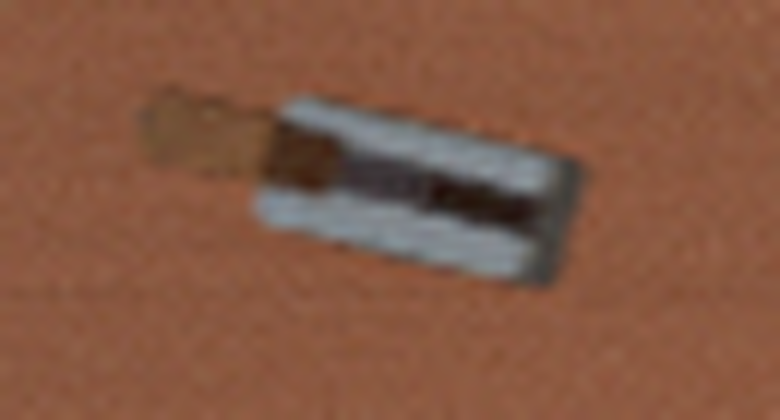

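{"method": "move_arm", "body": {
  "series": [
    [[0, 0, -0.03, 0, 0, 0, 0.05], [0, 0, -0.03, 0, 0, 0, 0.05], [0, 0, -0.03, 0, 0, 0, 0.05], [0, 0, -0.03, 0, 0, 0, 0.05], [0, 0, -0.015, 0, 0, 0, 0.05], [0, 0, -0.009, 0, 0, 0, 0.05], [0, 0, -0.003, 0, 0, 0, 0.05], [0, 0, 0, 0, 0, 0, 0.04], [0, 0, 0, 0, 0, 0, 0.03], [0, 0, 0, 0, 0, 0, 0.022], [0, 0, 0, 0, 0, 0, 0.015], [0, 0, 0, 0, 0, 0, 0.015], [0, 0, 0, 0, 0, 0, 0.015]]
  ]
}}

```text
clock: 26.32
position: [0.4517, 0.307, 0.1037]
ee_rot: [0.001, -0.261, 0.965, 0.0]
contact_force: [0.3, 0.0, 4.2]
width: 0.0231
```

{"method": "move_arm", "body": {
  "series": [
    [[0, 0, 0.01, 0, 0, 0, 0.015], [0, 0, 0.025, 0, 0, 0, 0.015], [0, 0, 0.03, 0, 0, 0, 0.015], [-0.003, -0.012, 0.03, 0, 0, -0.015, 0.015], [-0.005, -0.022, 0.03, 0, 0, -0.03, 0.015], [-0.006, -0.0265, 0.02, 0, 0, -0.0315, 0.015], [-0.006, -0.0265, 0.008, 0, 0, -0.0315, 0.015], [-0.006, -0.0265, 0, 0, 0, -0.0315, 0.015], [-0.006, -0.0265, 0, 0, 0, -0.0315, 0.015], [-0.006, -0.0265, 0, 0, 0, -0.0315, 0.015], [-0.006, -0.0265, 0, 0, 0, -0.0315, 0.015], [-0.006, -0.0265, 0, 0, 0, -0.0315, 0.015], [-0.006, -0.0265, 0, 0, 0, -0.0315, 0.015], [-0.006, -0.0265, 0, 0, 0, -0.0315, 0.015], [-0.006, -0.0265, 0, 0, 0, -0.0315, 0.015], [-0.006, -0.0265, 0, 0, 0, -0.0315, 0.015], [-0.006, -0.0265, 0, 0, 0, -0.0315, 0.015], [-0.006, -0.0265, 0, 0, 0, -0.0315, 0.015], [-0.006, -0.0265, 0, 0, 0, -0.0315, 0.015], [-0.006, -0.0265, 0, 0, 0, -0.0315, 0.015]]
  ]
}}

```text
clock: 27.98
position: [0.3516, -0.1259, 0.2557]
ee_rot: [-0.0, -0.004, 1.0, 0.0]
contact_force: [0.9, 0.0, -2.3]
width: 0.0233
```

{"method": "move_arm", "body": {
  "series": [
    [[-0.005, -0.0225, 0, 0, 0, -0.018, 0.015], [-0.005, -0.0225, 0, 0, 0, -0.018, 0.015], [-0.005, -0.0225, 0, 0, 0, -0.018, 0.015], [-0.0017, -0.0125, 0, 0, 0, -0.0085, 0.015], [0, 0, 0, 0, 0, 0, 0.015], [0, 0, 0, 0, 0, 0, 0.015]]
  ]
}}

```text
clock: 28.48
position: [0.3356, -0.2049, 0.2554]
ee_rot: [-0.0, 0.027, 1.0, 0.001]
contact_force: [0.3, 0.7, -2.1]
width: 0.0232
```

```bash
python3 look.py b2
```

```text
28.4833 [ 0.33560784 -0.20487293  0.25543502] tooly deg 86.90769808824183 0.02319523856480432
```

View pics/b2w.png

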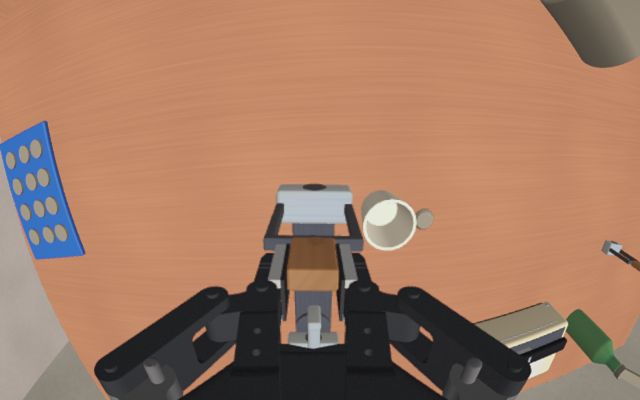

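{"method": "move_arm", "body": {
  "series": [
    [[0.008, -0.0003, 0.001, 0, 0, 0, 0.015], [0.0152, -0.0008, 0, 0, 0, 0, 0.015], [0.0152, -0.0008, 0, 0, 0, 0, 0.015], [0.0152, -0.0008, 0, 0, 0, 0, 0.015], [0.0152, -0.0008, 0, 0, 0, 0, 0.015], [0.0152, -0.0008, 0, 0, 0, 0, 0.015], [0.0152, -0.0008, 0, 0, 0, 0, 0.015], [0.0152, -0.0008, 0, 0, 0, 0, 0.015], [0.0152, -0.0008, 0, 0, 0, 0, 0.015], [0.0075, 0, 0, 0, 0, 0, 0.015], [0, 0, 0, 0, 0, 0, 0.015], [0, 0, -0.008, 0, 0, 0, 0.015], [0, 0, -0.008, 0, 0, 0, 0.015], [0, 0, -0.006, 0, 0, 0, 0.015], [0, 0, -0.003, 0, 0, 0, 0.015], [0, 0, -0.001, 0, 0, 0, 0.015], [0, 0, -0.001, 0, 0, 0, 0.015], [0, 0, 0, 0, 0, 0, 0.015]]
  ]
}}

```text
clock: 30.08
position: [0.4731, -0.2118, 0.2296]
ee_rot: [0.0, 0.026, 1.0, -0.0]
contact_force: [-0.7, 2.2, -2.1]
width: 0.023
```

{"method": "move_arm", "body": {
  "series": [
    [[0, 0, -0.001, 0, 0, 0, 0.015], [0, 0, 0, 0, 0, 0, 0.015]]
  ]
}}

```text
clock: 30.25
position: [0.4733, -0.2119, 0.2287]
ee_rot: [0.0, 0.026, 1.0, -0.0]
contact_force: [0.2, -0.2, -3.4]
width: 0.0232
```

{"method": "move_arm", "body": {
  "series": [
    [[0, 0, -0.001, 0, 0, 0, 0.015], [0, 0, 0, 0, 0, 0, 0.015]]
  ]
}}

```text
clock: 30.42
position: [0.4733, -0.2117, 0.2275]
ee_rot: [0.0, 0.026, 1.0, 0.0]
contact_force: [-0.2, -0.8, -2.2]
width: 0.0231
```

{"method": "move_arm", "body": {
  "series": [
    [[0, 0, -0.0005, 0, 0, 0, 0.015], [0, 0, 0, 0, 0, 0, 0.015]]
  ]
}}

```text
clock: 30.58
position: [0.4733, -0.2118, 0.2274]
ee_rot: [0.0, 0.026, 1.0, -0.0]
contact_force: [0.3, -0.0, -0.3]
width: 0.0231
```

Just touching. Releasing.

{"method": "move_arm", "body": {
  "series": [
    [[0, 0, -0.0005, 0, 0, 0, 0.015], [0, 0, 0, 0, 0, 0, 0.022], [0, 0, 0, 0, 0, 0, 0.026], [0, 0, 0, 0, 0, 0, 0.032], [0, 0, 0, 0, 0, 0, 0.04], [0, 0, 0, 0, 0, 0, 0.05], [0, 0, 0.005, 0, 0, 0, 0.05], [0, 0, 0.015, 0, 0, 0, 0.05], [0, 0, 0.02, 0, 0, 0, 0.05], [0, 0, 0.02, 0, 0, 0, 0.05], [0, 0, 0.02, 0, 0, 0, 0.05]]
  ]
}}

```text
clock: 31.5
position: [0.4732, -0.2118, 0.3076]
ee_rot: [-0.0, 0.026, 1.0, 0.0]
contact_force: [-0.2, -0.8, -0.6]
width: 0.05
```

```bash
python3 look.py b3
python3 - <<'E'
from h import *
e=manip.get_image('top'); crop(e,130,220,230,290,8,'b3z.png')
Q=np.array([cast(e,u/12+130-.46,v/12+225-.46,.022)[:2] for u,v in [(297,97),(555,155),(525,280),(258,220)]]);print(Q.mean(0),np.degrees(np.arctan2(*(Q[0]-Q[1])[::-1])),np.degrees(np.arctan2(*(Q[3]-Q[2])[::-1])))
E
```

```text
31.5 [ 0.47323439 -0.21175381  0.30758861] tooly deg 86.99987368220584 0.04999382281722188
[0.52301064 0.41706853] 78.16499211840483 78.24730883776645
```

View pics/b3w.png

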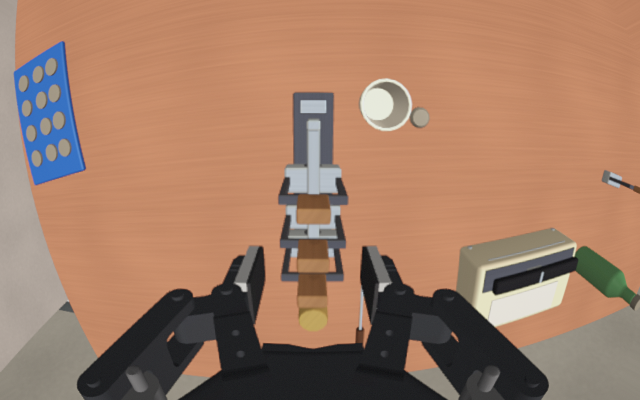

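View pics/b3z.png

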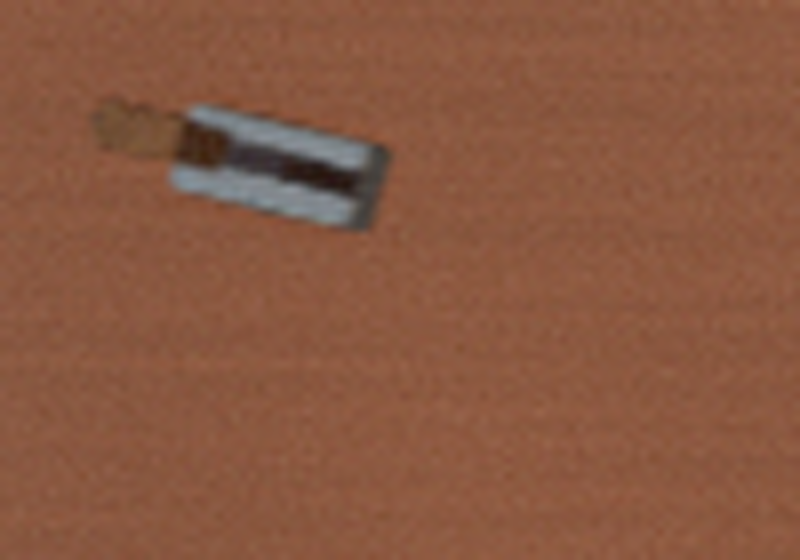

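{"method": "move_arm", "body": {
  "series": [
    [[0.0021, 0.0262, -0.0023, 0, 0, -0.0064, 0.05], [0.0021, 0.0262, -0.0023, 0, 0, -0.0064, 0.05], [0.0021, 0.0262, -0.0023, 0, 0, -0.0064, 0.05], [0.0021, 0.0262, -0.0023, 0, 0, -0.0064, 0.05], [0.0021, 0.0262, -0.0023, 0, 0, -0.0064, 0.05], [0.0021, 0.0262, -0.0023, 0, 0, -0.0064, 0.05], [0.0021, 0.0262, -0.0023, 0, 0, -0.0064, 0.05], [0.0021, 0.0262, -0.0023, 0, 0, -0.0064, 0.05], [0.0021, 0.0262, -0.0023, 0, 0, -0.0064, 0.05], [0.0021, 0.0262, -0.0023, 0, 0, -0.0064, 0.05], [0.0021, 0.0262, -0.0023, 0, 0, -0.0064, 0.05], [0.0021, 0.0262, -0.0023, 0, 0, -0.0064, 0.05], [0.0021, 0.0262, -0.0023, 0, 0, -0.0064, 0.05], [0.0021, 0.0262, -0.0023, 0, 0, -0.0064, 0.05], [0.0021, 0.0262, -0.0023, 0, 0, -0.0064, 0.05], [0.0021, 0.0262, -0.0023, 0, 0, -0.0064, 0.05], [0.0021, 0.0262, -0.0023, 0, 0, -0.0064, 0.05], [0.0021, 0.0262, -0.0023, 0, 0, -0.0064, 0.05], [0.0021, 0.0262, -0.0023, 0, 0, -0.0064, 0.05], [0.0021, 0.0262, -0.0023, 0, 0, -0.0064, 0.05]]
  ]
}}

```text
clock: 33.32
position: [0.5145, 0.3133, 0.2588]
ee_rot: [-0.001, 0.09, 0.996, -0.001]
contact_force: [-0.4, -0.8, 0.6]
width: 0.0499
```

{"method": "move_arm", "body": {
  "series": [
    [[0.0021, 0.0262, -0.0023, 0, 0, -0.0064, 0.05], [0.0021, 0.0262, -0.0023, 0, 0, -0.0064, 0.05], [0.0021, 0.0262, -0.0023, 0, 0, -0.0064, 0.05], [0.002, 0.026, -0.0023, 0, 0, -0.0064, 0.05], [0, 0, 0, 0, 0, 0, 0.05], [0, 0, 0, 0, 0, 0, 0.05]]
  ]
}}

```text
clock: 33.82
position: [0.5227, 0.4175, 0.249]
ee_rot: [-0.001, 0.102, 0.995, -0.001]
contact_force: [0.3, -0.6, 0.0]
width: 0.0501
```

```bash
python3 look.py a1
```

```text
33.8167 [0.52268867 0.41754058 0.24897081] tooly deg 78.31686313255648 0.05007073104062096
```

View pics/a1w.png

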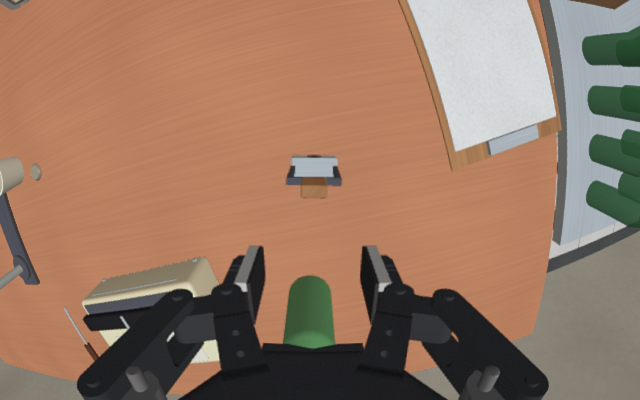

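{"method": "move_arm", "body": {
  "series": [
    [[0.001, 0, -0.03, 0, 0, 0, 0.05], [0, 0, -0.03, 0, 0, 0, 0.05], [0, 0, -0.03, 0, 0, 0, 0.05], [0, 0, -0.03, 0, 0, 0, 0.05], [0, 0, -0.015, 0, 0, 0, 0.05], [0, 0, -0.0095, 0, 0, 0, 0.05], [0, 0, -0.003, 0, 0, 0, 0.05], [0, 0, 0, 0, 0, 0, 0.04], [0, 0, 0, 0, 0, 0, 0.03], [0, 0, 0, 0, 0, 0, 0.022], [0, 0, 0, 0, 0, 0, 0.015], [0, 0, 0, 0, 0, 0, 0.015], [0, 0, 0, 0, 0, 0, 0.015]]
  ]
}}

```text
clock: 35.0
position: [0.5257, 0.4176, 0.1057]
ee_rot: [0.002, 0.103, 0.995, 0.001]
contact_force: [0.3, 1.0, 6.7]
width: 0.0234
```

{"method": "move_arm", "body": {
  "series": [
    [[0, 0, 0.01, 0, 0, 0, 0.015], [0, 0, 0.025, 0, 0, 0, 0.015], [0, 0, 0.03, 0, 0, 0, 0.015], [-0.005, -0.012, 0.03, 0, 0, 0.003, 0.015], [-0.007, -0.022, 0.03, 0, 0, 0.005, 0.015], [-0.0077, -0.0265, 0.02, 0, 0, 0.0064, 0.015], [-0.0077, -0.0265, 0.01, 0, 0, 0.0064, 0.015], [-0.0077, -0.0265, 0, 0, 0, 0.0064, 0.015], [-0.0077, -0.0265, 0, 0, 0, 0.0064, 0.015], [-0.0077, -0.0265, 0, 0, 0, 0.0064, 0.015], [-0.0077, -0.0265, 0, 0, 0, 0.0064, 0.015], [-0.0077, -0.0265, 0, 0, 0, 0.0064, 0.015], [-0.0077, -0.0265, 0, 0, 0, 0.0064, 0.015], [-0.0077, -0.0265, 0, 0, 0, 0.0064, 0.015], [-0.0077, -0.0265, 0, 0, 0, 0.0064, 0.015], [-0.0077, -0.0265, 0, 0, 0, 0.0064, 0.015], [-0.0077, -0.0265, 0, 0, 0, 0.0064, 0.015], [-0.0077, -0.0265, 0, 0, 0, 0.0064, 0.015], [-0.0077, -0.0265, 0, 0, 0, 0.0064, 0.015], [-0.0077, -0.0265, 0, 0, 0, 0.0064, 0.015]]
  ]
}}

```text
clock: 36.67
position: [0.3957, -0.0155, 0.2589]
ee_rot: [-0.0, 0.051, 0.999, 0.0]
contact_force: [0.6, -0.7, -1.5]
width: 0.0229
```

{"method": "move_arm", "body": {
  "series": [
    [[-0.0077, -0.0245, 0, 0, 0, 0.0062, 0.015], [-0.0077, -0.0245, 0, 0, 0, 0.0062, 0.015], [-0.0077, -0.0245, 0, 0, 0, 0.0062, 0.015], [-0.0077, -0.0245, 0, 0, 0, 0.0062, 0.015], [-0.0077, -0.0245, 0, 0, 0, 0.0062, 0.015], [-0.0077, -0.0245, 0, 0, 0, 0.0062, 0.015], [-0.0077, -0.0245, 0, 0, 0, 0.0062, 0.015], [-0.0056, -0.019, 0, 0, 0, 0.0046, 0.015], [0, 0, 0, 0, 0, 0, 0.015], [0, 0, 0, 0, 0, 0, 0.015], [0, 0, 0, 0, 0, 0, 0.015]]
  ]
}}

```text
clock: 37.58
position: [0.3372, -0.2044, 0.2587]
ee_rot: [-0.0, 0.027, 1.0, 0.001]
contact_force: [0.2, 0.2, -1.5]
width: 0.0232
```

```bash
python3 look.py a2
```

```text
37.5833 [ 0.33723015 -0.20438894  0.25874251] tooly deg 86.88238447989954 0.023170087380364423
```

View pics/a2w.png

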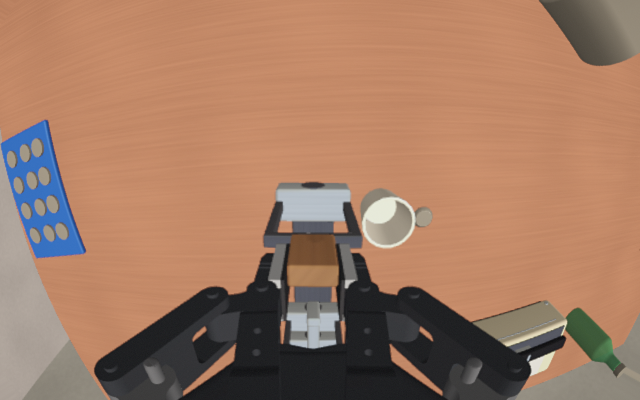

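{"method": "move_arm", "body": {
  "series": [
    [[0.008, -0.0004, 0, 0, 0, 0, 0.015], [0.0148, -0.0007, 0, 0, 0, 0, 0.015], [0.0148, -0.0007, 0, 0, 0, 0, 0.015], [0.0148, -0.0008, 0, 0, 0, 0, 0.015], [0.0148, -0.0008, 0, 0, 0, 0, 0.015], [0.0148, -0.0008, 0, 0, 0, 0, 0.015], [0.0148, -0.0008, 0, 0, 0, 0, 0.015], [0.003, -0.0001, 0, 0, 0, 0, 0.015], [0, 0, 0, 0, 0, 0, 0.015], [0, 0, 0, 0, 0, 0, 0.015], [0, 0, -0.008, 0, 0, 0, 0.015], [0, 0, -0.008, 0, 0, 0, 0.015], [0, 0, -0.006, 0, 0, 0, 0.015], [0, 0, -0.003, 0, 0, 0, 0.015], [0, 0, -0.001, 0, 0, 0, 0.015], [0, 0, -0.001, 0, 0, 0, 0.015], [0, 0, 0, 0, 0, 0, 0.015]]
  ]
}}

```text
clock: 39.1
position: [0.4373, -0.2103, 0.2318]
ee_rot: [0.0, 0.027, 1.0, 0.0]
contact_force: [1.2, 0.4, -1.2]
width: 0.0234
```

{"method": "move_arm", "body": {
  "series": [
    [[0, 0, -0.001, 0, 0, 0, 0.015], [0, 0, 0, 0, 0, 0, 0.015]]
  ]
}}

```text
clock: 39.27
position: [0.4375, -0.2103, 0.231]
ee_rot: [0.0, 0.027, 1.0, -0.0]
contact_force: [-0.0, 0.0, -2.0]
width: 0.0228
```

{"method": "move_arm", "body": {
  "series": [
    [[0, 0, -0.001, 0, 0, 0, 0.015], [0, 0, 0, 0, 0, 0, 0.015]]
  ]
}}

```text
clock: 39.43
position: [0.4374, -0.2103, 0.2298]
ee_rot: [0.0, 0.027, 1.0, 0.0]
contact_force: [-0.6, 0.2, -1.4]
width: 0.0232
```

{"method": "move_arm", "body": {
  "series": [
    [[0, 0, -0.0005, 0, 0, 0, 0.015], [0, 0, 0, 0, 0, 0, 0.015]]
  ]
}}

```text
clock: 39.6
position: [0.4374, -0.2103, 0.2295]
ee_rot: [0.0, 0.027, 1.0, -0.0]
contact_force: [-0.3, 0.8, -0.8]
width: 0.0231
```

{"method": "move_arm", "body": {
  "series": [
    [[0, 0, -0.0005, 0, 0, 0, 0.015], [0, 0, 0, 0, 0, 0, 0.015]]
  ]
}}

```text
clock: 39.77
position: [0.4375, -0.2103, 0.2294]
ee_rot: [0.0, 0.027, 1.0, -0.0]
contact_force: [-1.4, 0.4, 3.7]
width: 0.0227
```

{"method": "move_arm", "body": {
  "series": [
    [[0, 0, 0, 0, 0, 0, 0.022], [0, 0, 0, 0, 0, 0, 0.026], [0, 0, 0, 0, 0, 0, 0.032], [0, 0, 0, 0, 0, 0, 0.04], [0, 0, 0, 0, 0, 0, 0.05], [0, 0, 0.005, 0, 0, 0, 0.05], [0, 0, 0.015, 0, 0, 0, 0.05], [0, 0, 0.02, 0, 0, 0, 0.05], [0, 0, 0.02, 0, 0, 0, 0.05], [0, 0, 0.02, 0, 0, 0, 0.05]]
  ]
}}

```text
clock: 40.6
position: [0.4373, -0.2102, 0.3099]
ee_rot: [-0.0, 0.027, 1.0, 0.0]
contact_force: [-0.3, -0.4, -0.4]
width: 0.0494
```

```bash
python3 look.py a3
python3 - <<'E'
from h import *
e=manip.get_image('scene'); crop(e,150,120,300,240,5,'a3s.png')
E
```

```text
40.6 [ 0.43730569 -0.21018907  0.3098935 ] tooly deg 86.90705910799997 0.04940048239671741
```

View pics/a3w.png

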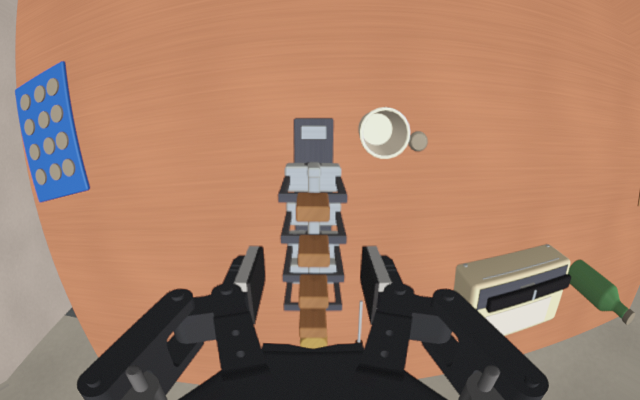

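View pics/a3s.png

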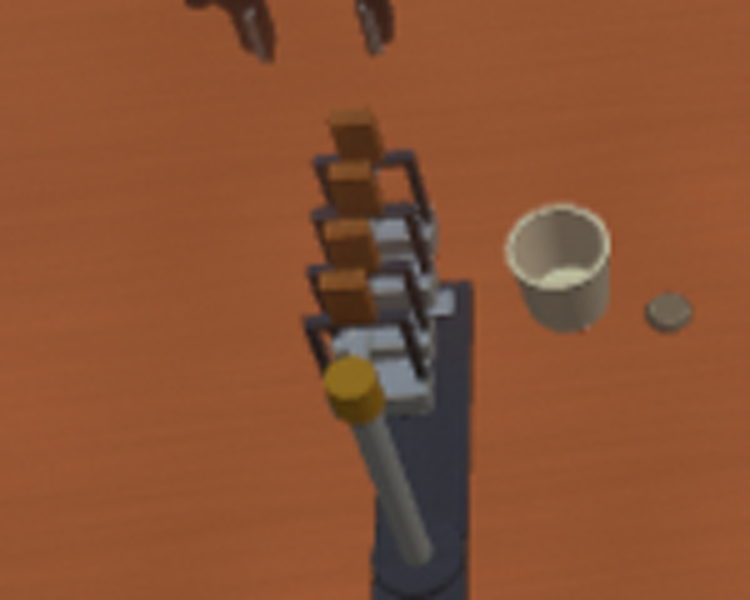

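All four hang by their bails. The lamp switch is next.

{"method": "move_arm", "body": {
  "series": [
    [[0.015, 0.0248, 0, 0, 0, 0.007, 0.05], [0.015, 0.0248, 0, 0, 0, 0.007, 0.05], [0.015, 0.0248, 0, 0, 0, 0.007, 0.05], [0.015, 0.0248, 0, 0, 0, 0.007, 0.03], [0.015, 0.0248, -0.005, 0, 0, 0.007, 0.01], [0.015, 0.0248, -0.008, 0, 0, 0.007, 0], [0.015, 0.0248, -0.01, 0, 0, 0.007, 0], [0.015, 0.0248, -0.01, 0, 0, 0.007, 0], [0.015, 0.0248, -0.01, 0, 0, 0.007, 0], [0.015, 0.0248, -0.01, 0, 0, 0.007, 0], [0.015, 0.0248, -0.01, 0, 0, 0.007, 0], [0.015, 0.0248, -0.01, 0, 0, 0.007, 0], [0.015, 0.0248, -0.01, 0, 0, 0.007, 0], [0.015, 0.0248, -0.007, 0, 0, 0.007, 0], [0, 0, 0, 0, 0, 0, 0], [0, 0, 0, 0, 0, 0, 0]]
  ],
  "newtons": 20
}}

```text
clock: 42.08
position: [0.6467, 0.1381, 0.2161]
ee_rot: [-0.002, -0.023, 1.0, -0.0]
contact_force: [0.3, -0.7, -0.4]
width: 0.0002
```

```bash
python3 look.py p1
```

```text
42.0833 [0.64665714 0.13809145 0.21611006] tooly deg 92.64876204478435 0.0001810479100527919
```

View pics/p1w.png

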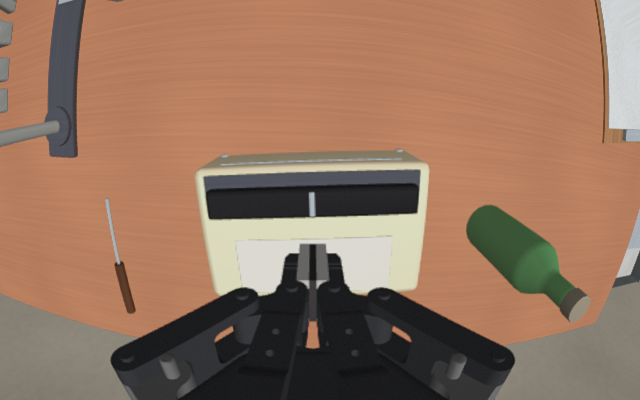

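```bash
python3 wc.py 312 204 .113 312 193 .113 312 216 .113 208 204 .113 418 200 .113
```

```text
312.0 204.0 0.113 [0.6502 0.1358 0.113 ]
312.0 193.0 0.113 [0.6408 0.1354 0.113 ]
312.0 216.0 0.113 [0.6607 0.1363 0.113 ]
208.0 204.0 0.113 [0.6543 0.0477 0.113 ]
418.0 200.0 0.113 [0.6428 0.2251 0.113 ]
```

{"method": "move_arm", "body": {
  "series": [
    [[0.002, -0.0015, -0.02, 0, 0, 0, 0], [0, 0, -0.025, 0, 0, 0, 0], [0, 0, -0.02, 0, 0, 0, 0], [0, 0, -0.015, 0, 0, 0, 0], [0, 0, -0.006, 0, 0, 0, 0], [0, 0, 0, 0, 0, 0, 0], [0, 0, -0.003, 0, 0, 0, 0], [0, 0, -0.003, 0, 0, 0, 0], [0, 0, 0, 0, 0, 0, 0]]
  ]
}}

```text
clock: 42.98
position: [0.6497, 0.1353, 0.1276]
ee_rot: [0.001, -0.022, 1.0, 0.0]
contact_force: [0.0, -0.4, -0.1]
width: 0.0001
```

{"method": "move_arm", "body": {
  "series": [
    [[0, 0, -0.002, 0, 0, 0, 0], [0, 0, -0.002, 0, 0, 0, 0], [0, 0, -0.002, 0, 0, 0, 0], [0, 0, 0, 0, 0, 0, 0]]
  ]
}}

```text
clock: 43.32
position: [0.6498, 0.1355, 0.1211]
ee_rot: [0.001, -0.022, 1.0, 0.0]
contact_force: [0.6, -0.5, 2.4]
width: 0.0003
```

{"method": "move_arm", "body": {
  "series": [
    [[0, 0, -0.002, 0, 0, 0, 0], [0, 0, -0.002, 0, 0, 0, 0], [0, 0, -0.001, 0, 0, 0, 0], [0, 0, 0, 0, 0, 0, 0]]
  ]
}}

```text
clock: 43.65
position: [0.6499, 0.1355, 0.1162]
ee_rot: [0.001, -0.022, 1.0, 0.0]
contact_force: [0.3, 0.4, 6.2]
width: -0.0001
```

{"method": "move_arm", "body": {
  "series": [
    [[0, 0, -0.001, 0, 0, 0, 0], [0, 0, 0, 0, 0, 0, 0]]
  ]
}}

```text
clock: 43.82
position: [0.6499, 0.1355, 0.116]
ee_rot: [0.001, -0.022, 1.0, 0.0]
contact_force: [-0.1, -0.5, 6.7]
width: 0.0001
```

{"method": "move_arm", "body": {
  "series": [
    [[0, 0, -0.001, 0, 0, 0, 0], [0, 0, -0.001, 0, 0, 0, 0], [0, 0, 0, 0, 0, 0, 0], [0, 0, 0, 0, 0, 0, 0]]
  ]
}}

```text
clock: 44.15
position: [0.65, 0.1355, 0.1158]
ee_rot: [0.001, -0.022, 1.0, 0.0]
contact_force: [-2.7, 0.0, 14.2]
width: 0.0001
```

```bash
python3 look.py p2
```

```text
44.15 [0.6499503  0.13548413 0.11584132] tooly deg 92.52870795338302 7.958623754268963e-05
```

View pics/p2w.png

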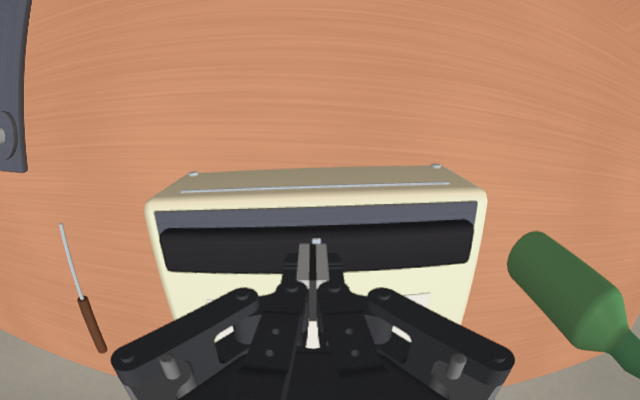

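The bar is against its stop: the height stays at 0.1158 while the force rises to 14 N. The mark at (316,241) is right at the fingers, so I'm within 2 mm of the middle. Raising now.

{"method": "move_arm", "body": {
  "series": [
    [[0, 0, 0.004, 0, 0, 0, 0], [0, 0, 0.006, 0, 0, 0, 0], [0, 0, 0.01, 0, 0, 0, 0], [0, 0, 0.02, 0, 0, 0, 0], [0, 0, 0.03, 0, 0, 0, 0], [0, 0, 0.03, 0, 0, 0, 0], [-0.02, 0, 0.02, 0, 0, 0, 0], [-0.03, 0, 0.01, 0, 0, 0, 0], [-0.03, 0, 0, 0, 0, 0, 0], [-0.03, 0, 0, 0, 0, 0, 0], [-0.03, 0.01, 0, 0, 0, 0, 0], [-0.03, 0.02, 0, 0, 0, 0, 0], [-0.03, 0.02, 0, 0, 0, 0, 0], [0, 0.02, 0, 0, 0, 0, 0], [0, 0.02, 0, 0, 0, 0, 0], [0, 0, 0, 0, 0, 0, 0], [0, 0, 0, 0, 0, 0, 0]]
  ]
}}

```text
clock: 45.67
position: [0.4486, 0.2258, 0.2425]
ee_rot: [-0.001, -0.023, 1.0, -0.0]
contact_force: [-0.0, -0.9, 0.3]
width: -0.0004
```

```bash
python3 look.py f1
python3 - <<'E'
from h import *
e=snap('scene','f1s.png'); crop(e,150,130,300,250,5,'f1z.png'); d=manip.get_image('top'); crop(d,360,180,520,320,5,'f1tz.png')
E
```

```text
45.6667 [0.4486008  0.22575561 0.24253928] tooly deg 92.6384122050188 -0.00041889916869960293
```

View pics/f1s.png

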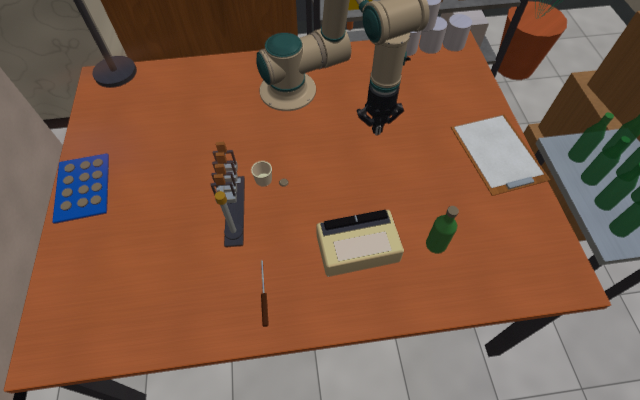

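View pics/f1t.png

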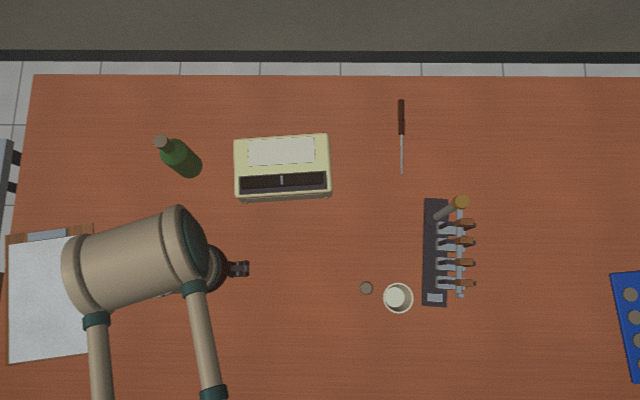

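View pics/f1tz.png

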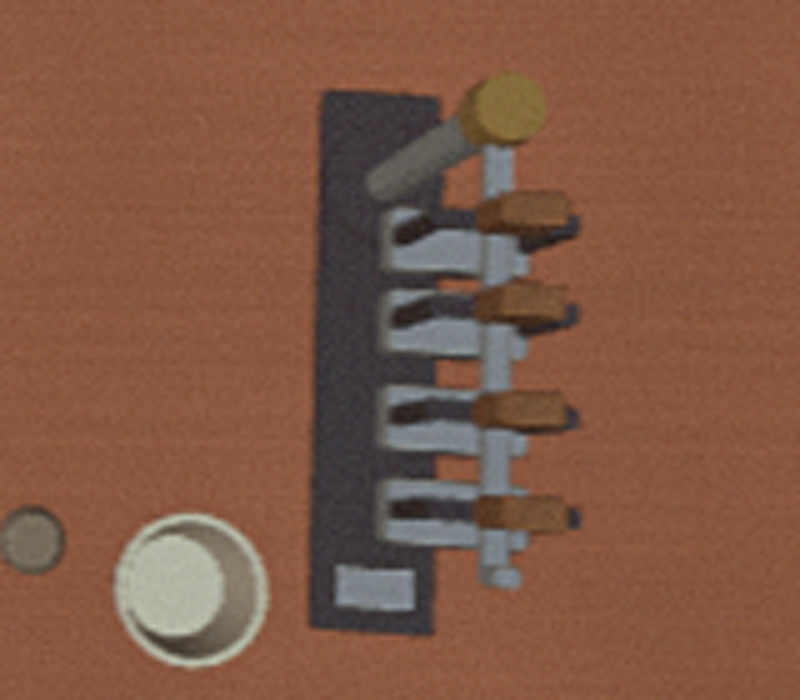

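View pics/f1z.png

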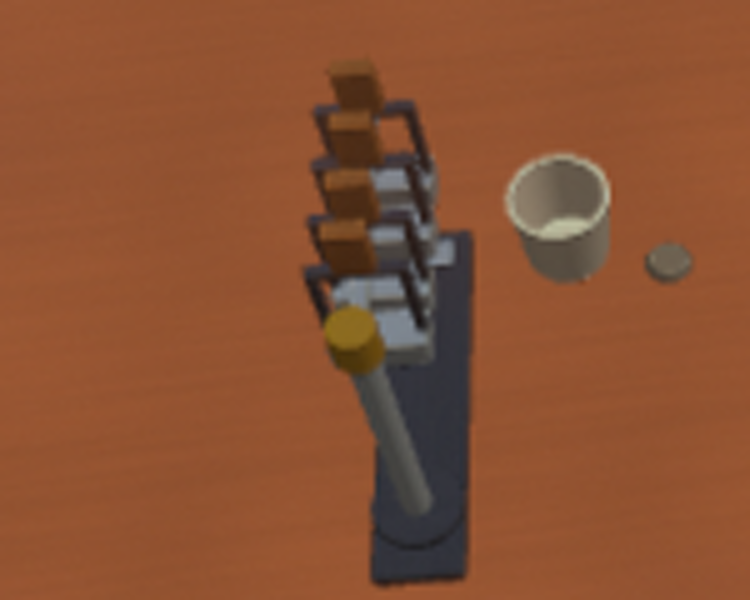

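Run:
```python
from h import *
e=manip.get_image('top')
c=lambda u,v,z:cast(e,u/5+360-.4,v/5+180-.4,z)
h=c(510,104,.215);t=c(507,577,.214);a=c(500,150,.2);b=c(495,560,.2);print(h,t,a,b)
for p,q in((h,t),(a,b)): print(np.arctan2(q[1]-p[1],q[0]-p[0])%(2*np.pi))
Q=[c(*p,.012) for p in[(322,92),(440,99),(433,634),(311,627)]]
for i,j in((0,3),(1,2)): print('foot',np.arctan2(Q[j][1]-Q[i][1],Q[j][0]-Q[i][0])%(2*np.pi))
```

```text
[ 0.58659055 -0.21692192  0.215     ] [ 0.41125732 -0.20756307  0.214     ] [ 0.57142807 -0.21686695  0.2       ] [ 0.41707547 -0.20760666  0.2       ]
3.0882657769374062
3.081670057933295
foot 3.088747150328553
foot 3.0859632666791392
```

The hook is aligned within about 0.01 rad, the gauges hang still, the bar is back up, and the robot is clear. Handing in.

```bash
python3 -c "
from rig import manip; print(manip.sign_off())"
```

```text
the job is handed in; nothing more can be done
None
```

The job is handed in at about 46 s of robot time, with everything done in the order asked; the hand-in gives no verdict.

**What I did**
- **Hook:** I gripped its arm and turned it about 1.71 rad clockwise onto the line of the long foot.
- **Gauges:** I threaded all four over the upturned tip one at a time and lowered each onto the arm at about 42, 78, 113 and 149 mm from the post. The last one I picked up had been knocked aside during the run; I measured its new place before picking it.
- **Switch:** I pressed the bar within about 2 mm of its middle mark. It went down to its stop and held there at about 14 N, and I then let it spring back.

**Last checks**
- **Hook angle:** the final view from above put the arm within about 0.01 rad of the foot. An earlier wrist view, before the gauges were hung, gave +0.011 rad.
- **Hanging:** all four gauges hang behind the tip and looked still.
- **Other things:** the bottle, cup, crown cap and probe look unmoved, and the robot is clear of everything.
- **Disagreements:** none of the checks failed. I judged "fully down and level" from contact height, force and the wrist picture, as the bar's travel and tilt cannot be read directly.

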